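Charge the bottle magazine with a row of four

ROBOT

A 6-joint arm with a two-finger parallel gripper is mounted at the origin on a cart in front of the work surface, level with it; the furniture and walls round the work are solid. World frame = base frame: x ahead of the robot, y to its left, z up, the work surface at z = 0. Lengths are in m, angles in rad, forces in N, time in s.
With the tool pointing down it reaches from about 0.25 to 0.775 m from the base axis. Payload 4 kg.
Tool frame: the origin (TCP) lies at the very end of the fingers, on their centre line; the grasp point (between the pads) lies 19 mm behind it; z points along the fingers, y is the direction in which the jaws open and shut (so a half turn about z gives the same grasp; the last joint's range is limited). The gripper opens to 94 mm and grips with 3 to 60 N. Pads are 16 mm wide; open, the fingers measure 119 mm over their backs; the gripper's body (75 mm by 177 mm) begins 78 mm behind the grasp point.
Start: joints at [-1.274, 0.087, 1.371, -0, 1.684, -0.103], TCP at [0.214, -0.507, 0.206] pointing down, gripper open.
Joint ranges: [-3.1, 3.1], [-0.76, 2.03], [0.27, 2.55], [-1.08, 4.22], [0.17, 2.65], [-2.57, 2.57]. Speed limits (rad/s): [2.79, 2.79, 3.14, 3.14, 3.14, 3.14].

INTERFACE

Orientations are given as a unit quaternion [x, y, z, w].
In Python, from workcell import manip gives the robot as it stands.
- The arm moves only by the shell command python3 -m jog 'ROWS' [OPENING] [FORCE]. ROWS is JSON, a list of rows, each a list of 2 entries, a list of its own where there are three numbers: the shift along the tool's x, y, z in m, then the turn about the tool's z in degrees. A call has 1 to 8 rows; each row is the pose to reach, as a shift and turn from the pose commanded when the call began, along the tool's axes at that moment; what a row does not reach only later rows make up. A row lasts 1/12 s, in which the tool goes at most 41.7 mm and 7.16 degrees, less where a joint would pass 70% of its speed; a pose out of reach is approached as far as the arm can. A call with a gripper value outside its range is refused whole. OPENING is the opening in per cent of the stroke, from 0 (shut) to 100 (fully open), set as the call begins (- or left out, the last holds). The fingers move at their own pace and stop on an object; FORCE is the grip in N (left out, the last holds). Time passes only in rows, so rows that repeat a pose let the fingers close. It gives the time, the measured TCP pose, the force and the opening at its end, in the units of the state.
- manip.read_state(): the state, without advancing time (a new reading comes with each control period).
- manip.snapshot(name): name is "scene" or "side" or "wrist"; returns a dict with "frame" (400x640x3 uint8, red, green, blue), "depth" (400x640 float32, m along the optical axis (not along the pixel's ray), 0 where there is no reading), "fov_y" (degrees; the focal length in pixels is half the picture's height over the tangent of half this angle, whatever the lens; pixels are square), "cx", "cy" (the principal point, pixels), "R" (3x3) and "t" (3): a world point X has camera coordinates R X + t. Camera axes: x right, y down, z forward; pixel columns grow to the right and rows downward; lengths in m; the calibration is good to about 2 mm. A picture is of the moment at which its call begins.
- manip.sign_off(): hands the job in, once; it reports no verdict.
Trained networks look in a picture, given as the dict that the camera call returned (one of the last four; its "shot" number tells which), for a name from the list of things; names that differ only in an ending like _2 or _b are one class to them, and where a whole thing is asked for, a point or a joint stands for the part that bears it (a point fixed in the world has none). Each returns a list of dicts, best first, with "conf" (0 to 1); they miss things now and then, are a little off and sometimes report something else, mostly with a low value. They report only what shows in the picture. A call takes as long as a camera call. They do not tell look-alikes from the thing itself.
- manip.spot_in(query, picture): "extent" ([left, top, right, bottom] in pixels, round what is visible of it).
- manip.masks_of(query, picture): "pixels" (400x640 bool, what is visible of it) and "extent" ([left, top, right, bottom] in pixels, round what is visible of it).
- manip.landmark_of(query, picture): "at" ([column, row] in pixels: a listed point, or the origin of a listed thing).
The state is a dict: "time_s": time; "joint_positions": joint angles; "joint_velocities": joint speeds; "joint_efforts": joint torques, N m; "ee_pos": TCP position; "tcp_rot": TCP orientation; "ft_force": force on the tool from outside, world axes, zero at the start; "torque": the same for the moment, N m; "gripper_width": finger opening in m.
Only numpy, scipy, OpenCV 4.12 (cv2) and the standard library are available. Lean on these libraries where they do the work, as an engineer would, in place of code of your own. Each camera call takes 0.05 s, during which the arm holds its last target.

TASK

Charge the bottle magazine beside the microscope: take the fourth amber bottle from the bench and stand it on the magazine's loading deck, in line behind the three bottles that wait there. Then push all four together, as one straight row, along the lane against the spring head until the one-way latch has snapped in behind the last bottle and holds the row by itself. Push gently and stop as soon as the head comes up solid; no bottle may fall over or be pushed off the deck, and the other things on the bench stay where they are.

Things in the scene. Friction and masses are not known exactly. Their poses are not given: they have to be found in the camera images.
- magazine: bottle magazine, fixed on the bench: aluminium plate 366 x 88 mm (x -163 to +203, y -58 to +30 mm), its top (the deck) 8 mm above the bench. Origin: on the bench under the lane's mouth, on the lane's centre line; x along the lane in the feeding direction, y to the left of that, z up. x < 0 is the open loading deck, where the bottles wait
- lane_mouth (a point): the lane's mouth, on the deck at magazine x = 0, y = 0. From here two blue rails run to x = 182 mm, 34 mm apart, 6 mm thick, top 18 mm above the bench. The right rail goes on as a straight fence (inner face y = -17 mm) along the whole deck; the left one ends in a guide of the same height, flared to y = 32 mm at x = -30 mm. Fingers must stay above them
- deck_tail (a point): point on the deck, on the lane's centre line at magazine x = -138 mm, free at the start: room for the fourth bottle behind the row. The plate ends 25 mm further back; the deck is open to the left (y > 0) and to the back. Bottles touching the fence have their centres at y = -1.5 mm
- rod_end (a point): front end of the steel hold-down rod (magazine x = 74 mm, 84 mm above the bench) that runs over the caps to x = 178 mm, 75 to 87 mm above the bench, on two hoops 58 mm wide at x = 90 and 167 mm: bottles can enter only through the mouth. Before x = 70 mm the space above the rails is free
- gauge_slot (a point): middle of the setting range (magazine x = 34, y = -39 mm) of a dark bar right of the lane (y -34 to -45 mm, clamp screws up to 30 mm high). It carries latch and spring head and is clamped at an unmeasured place: latch tip at x = 24 to 44 mm, relaxed head face 119 mm past the tip, last bottle's centre 16 mm past the tip at rest on the latch, 20 as it snaps in, 22 at the solid stop
- head (a joint): orange spring head at the lane's far end, met by the leading bottle; value in m: 0 relaxed, about 0.0045 with the row resting on the latch, 0.009 when the latch snaps in, 0.0115 solid at its stop. Spring force 3.5 N at 0, 5.1 N at 0.0045, 7.5 N at 0.0115; friction of row and latch add 1 to 3 N, with short stick-slip jolts of 10 N or more. At the stop the push rises to 12 N at once
- overload (a joint): overload stop, the steel plate behind the spring head, in m: it stays at 0 and gives way only when a solid head is pressed with more than 12 N, by 1 mm for each further 4 N (20 N at 0.002, the most it should ever see)
- latch (a joint): one-way latch: steel finger 12 to 17 mm above the bench, slanting from a pivot right of the lane to the lane's middle, pointing in the feeding direction; value in rad: 0 closed, about 0.7 held aside by a passing bottle (under 1 N). It swings back between bottles and shuts for good behind the last one
- bottle_1: amber bottle with black screw cap, 62 mm tall: body 31 mm diameter up to 50 mm, cap 24 mm; about 0.055 kg; origin at the centre of its underside, z up its axis; all alike. It tips when pushed higher than 20 mm above its foot, at the start standing on the deck in a loose, crooked row beside the fence (up to 12 mm off it), gaps of a few mm
- bottle_2: amber bottle with black screw cap, 62 mm tall: body 31 mm diameter up to 50 mm, cap 24 mm; about 0.055 kg; origin at the centre of its underside, z up its axis; all alike. It tips when pushed higher than 20 mm above its foot, at the start standing on the deck in a loose, crooked row beside the fence (up to 12 mm off it), gaps of a few mm
- bottle_3: amber bottle with black screw cap, 62 mm tall: body 31 mm diameter up to 50 mm, cap 24 mm; about 0.055 kg; origin at the centre of its underside, z up its axis; all alike. It tips when pushed higher than 20 mm above its foot, at the start standing on the deck in a loose, crooked row beside the fence (up to 12 mm off it), gaps of a few mm
- bottle_4: amber bottle with black screw cap, 62 mm tall: body 31 mm diameter up to 50 mm, cap 24 mm; about 0.055 kg; origin at the centre of its underside, z up its axis; all alike. It tips when pushed higher than 20 mm above its foot, at the start standing alone on the bench, in front of the magazine (on its left side, nearer the robot)
- dropper_white: bystander: white dropper bottle, 27 mm diameter, 66 mm tall; origin at the centre of its underside
- stain_w: bystander: small brown bottle with a tall red dropper cap, 42 mm diameter, 122 mm tall; origin at the centre of its underside
- tally_counter: bystander: round metal hand counter, 66 x 58 x 25 mm; origin at the centre of its underside
- coverslip_box: bystander: clear flat box, 74 x 92 x 26 mm; origin at the centre of its underside
- pen_blue: bystander: blue and white pen lying down, 142 mm long; origin at the centre of its underside
Things that resemble listed ones, but are neither listed nor needed, are in the scene too. Leave any green look-alike of the bottle_3 alone.

How it is judged:
On the way, in this order (a step that is already met when the one before it is completed fails the run):
1. the fourth bottle stands upright on the loading deck, in line behind the other three, with all four still before the latch (x of bottle_4 in the frame of magazine between -0.158 and -0.06 m and y of bottle_4 in the frame of magazine between -0.02 and 0.02 m and z of bottle_4 in the frame of magazine below 0.0105 m and angle between bottle_4's own z axis and vertical below 0.12 rad), for 0.2 s.
2. all four bottles are in the lane, the spring head is pressed back and the latch has shut behind the last bottle (value of joint head above 0.003 m and value of joint latch below 0.25 rad and x of each of bottle_1, bottle_2, bottle_3, bottle_4 in the frame of magazine above 0.035 m and y of bottle_1 in the frame of magazine between -0.004 and 0.004 m and angle between each of bottle_1, bottle_2, bottle_3, bottle_4's own z axis and vertical below 0.12 rad and y of bottle_2 in the frame of magazine between -0.004 and 0.004 m and y of bottle_3 in the frame of magazine between -0.004 and 0.004 m and y of bottle_4 in the frame of magazine between -0.004 and 0.004 m), for 0.2 s.
At the end, for the whole second after the job is handed in: With the robot clear, all four bottles stand upright (within 0.12 rad) and at rest in the lane (centres more than 35 mm past its mouth, within 4 mm of its centre line), the latch is shut behind the last one (within 0.25 rad of closed) and the row keeps the spring head pressed back by more than 3 mm (all of step 2 and linear speed of each of bottle_1, bottle_2, bottle_3, bottle_4 below 0.01 m/s); the robot touches nothing.
It fails at once if a bottle is tipped by more than 30 degrees while on the magazine, or falls over (angle between any of bottle_1, bottle_2, bottle_3, bottle_4's own z axis and vertical above 0.52 rad).
It fails at once if one of the three waiting bottles is pushed off the deck (z of any of bottle_1, bottle_2, bottle_3 in the frame of magazine below 0.003 m).
It fails at once if the spring head is rammed: pressed so hard, solid (over 20 N), that the overload stop behind it gives way by more than 2 mm (value of joint overload above 0.002 m).
It fails at once if another thing on the bench is moved by more than 30 mm (distance of any of dropper_white, stain_w, tally_counter, coverslip_box, pen_blue from where it was at the start of the episode above 0.03 m).
It also fails if it takes over 72 s, if anything falls off the work surface, if the arm or the gripper's body presses on something with over 40 N, if the wrist force passes 120 N, or if a joint passes its speed limit or range.

## Working session

There is one attempt and no reset: what is moved stays moved. The work goes in short steps, Python scripts to look and compute and a shell command to move; the robot and the scene stay as the last step left them, time stands still between calls to the robot, and variables do not carry over. Pictures are saved under pics/ and viewed, and the job is handed in when it is done.

```bash
ls; mkdir -p pics; cat > h.py <<'E'
import numpy as np, cv2
from workcell import manip
def K(s):
    f=200/np.tan(np.radians(s["fov_y"])/2); return f,s["cx"],s["cy"]
def ray(s,u,v):
    f,cx,cy=K(s); d=np.array([(u-cx)/f,(v-cy)/f,1.0]); R=np.array(s["R"]);t=np.array(s["t"])
    return -R.T@t, R.T@d
def onz(s,u,v,z):
    o,d=ray(s,u,v); return o+d*(z-o[2])/d[2]
def proj(s,X):
    f,cx,cy=K(s); c=np.array(s["R"])@np.array(X)+np.array(s["t"]); return c[0]/c[2]*f+cx,c[1]/c[2]*f+cy
def cloud(s):
    f,cx,cy=K(s); v,u=np.mgrid[0:400,0:640]; z=s["depth"]; P=np.stack([(u-cx)/f*z,(v-cy)/f*z,z],-1)
    return (P-np.array(s["t"]))@np.array(s["R"])
def save(s,n,crop=None,k=1):
    im=s["frame"][...,::-1]
    if crop: l,t,r,b=crop; im=im[t:b,l:r]
    cv2.imwrite("pics/"+n,cv2.resize(im,None,fx=k,fy=k,interpolation=cv2.INTER_CUBIC))
E
python3 - <<'E'
from h import *
for n in ("scene","side","wrist"):
    s=manip.snapshot(n); save(s,n+"0.png")
    print(n,np.round(-np.array(s["R"]).T@np.array(s["t"]),3),s["fov_y"])
    if n=="wrist": continue
    for q in ("bottle_1","lane_mouth","deck_tail","rod_end","gauge_slot","magazine"):
        for r in manip.landmark_of(q,s): print(n,q,np.round(r["at"],1),round(r["conf"],2))
E
```

```text
pics
scene [ 0.031 -0.707  1.495] 49.637094168713716
scene bottle_1 [332.4 264. ] 0.68
scene bottle_1 [360.4 274.7] 0.66
scene bottle_1 [353.9 266.6] 0.66
scene bottle_1 [272.9 199.7] 0.59
scene bottle_1 [360.8 279.9] 0.47
scene lane_mouth [349.7 258.3] 0.95
scene deck_tail [409.1 275.3] 0.24
scene rod_end [344.6 229.5] 0.76
scene gauge_slot [361.8 246.2] 0.74
scene magazine [353.3 258.4] 0.6
side [0.307 1.013 0.756] 49.886157799737205
side bottle_1 [344.5 185.7] 0.64
side bottle_1 [349.5 178.1] 0.63
side bottle_1 [358.8 196.4] 0.52
side bottle_1 [336.5 265.9] 0.49
side bottle_1 [352.9 177.1] 0.45
side bottle_1 [357.  165.6] 0.16
side lane_mouth [342.7 189.4] 0.74
side deck_tail [352.9 166.4] 0.7
side rod_end [327.5 176.5] 0.79
side gauge_slot [326.6 186.9] 0.95
side magazine [343.7 189.5] 0.94
wrist [ 0.29  -0.475  0.384] 60.838999719540084
```

View pics/scene0.png

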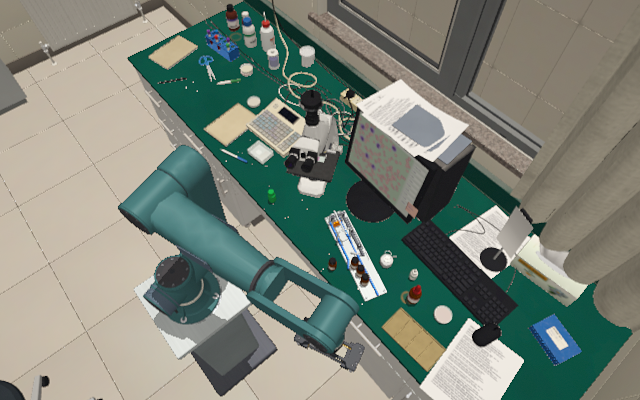

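View pics/side0.png

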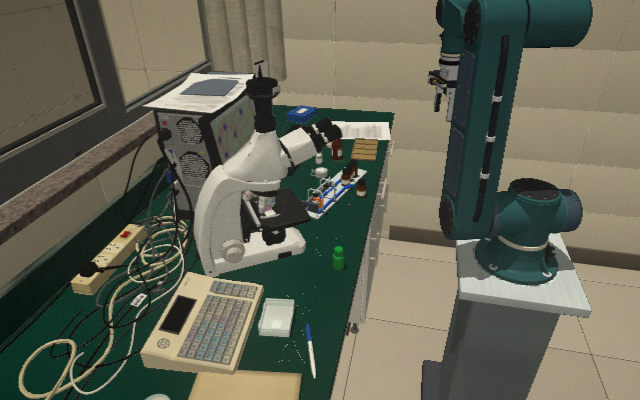

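View pics/wrist0.png

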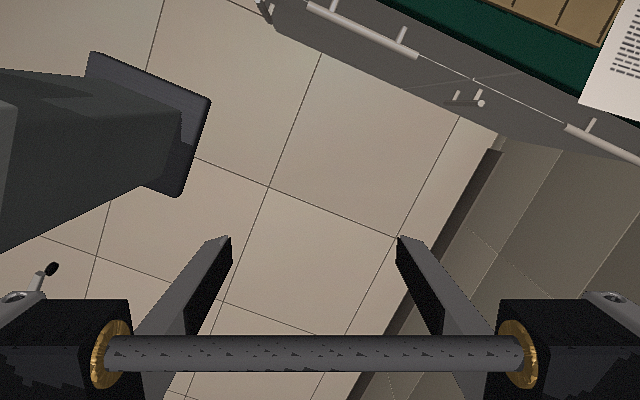

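The scene view shows the magazine at about (325–385, 210–300), three bottles at its near end, bottle 4 alone at (332,264) and the green look-alike at (270,195).

```bash
python3 - <<'E'
from h import *
s=manip.snapshot("scene"); d=manip.snapshot("side")
save(s,"s1.png",(300,190,420,310),5); save(d,"d1.png",(280,140,400,240),6)
for n,p,tab in (("scene",s,[("lane_mouth",.008),("deck_tail",.008),("rod_end",.084),("gauge_slot",.02)]),("side",d,[("lane_mouth",.008),("deck_tail",.008),("rod_end",.084),("gauge_slot",.02)])):
    for q,z in tab:
        for r in manip.landmark_of(q,p)[:2]: print(n,q,np.round(onz(p,*r["at"],z),4),round(r["conf"],2))
    for r in manip.landmark_of("bottle_1",p): print(n,"b",np.round(r["at"]),np.round(onz(p,*r["at"],.008),4),np.round(onz(p,*r["at"],0),4))
    for q in ("dropper_white","stain_w","tally_counter","coverslip_box","pen_blue"):
        for r in manip.landmark_of(q,p)[:1]: print(n,q,np.round(onz(p,*r["at"],0),3),r["conf"])
print(manip.read_state()["tcp_rot"])
E
```

```text
scene lane_mouth [ 0.5242 -0.2758  0.008 ] 0.63
scene lane_mouth [ 0.5434 -0.2773  0.008 ] 0.25
scene deck_tail [ 0.5058 -0.4026  0.008 ] 0.58
scene rod_end [ 0.5595 -0.1933  0.084 ] 0.96
scene gauge_slot [ 0.5818 -0.261   0.02  ] 0.74
scene gauge_slot [ 0.6456 -0.4622  0.02  ] 0.32
scene b [352. 265.] [ 0.5136 -0.2907  0.008 ] [ 0.5162 -0.2885  0.    ]
scene b [360. 274.] [ 0.5131 -0.3371  0.008 ] [ 0.5157 -0.3351  0.    ]
scene b [329. 264.] [ 0.4525 -0.2346  0.008 ] [ 0.4547 -0.232   0.    ]
scene b [273. 200.] [0.4611 0.1261 0.008 ] [0.4634 0.1306 0.    ]
scene dropper_white [ 0.651 -0.463  0.   ] 0.58
scene stain_w [ 0.598 -0.52   0.   ] 0.52
scene tally_counter [ 0.635 -0.367 -0.   ] 0.7
scene coverslip_box [0.557 0.356 0.   ] 0.89
scene pen_blue [0.482 0.416 0.   ] 0.48
side lane_mouth [ 0.5329 -0.2877  0.008 ] 0.65
side deck_tail [ 0.5068 -0.4428  0.008 ] 0.79
side rod_end [ 0.5528 -0.1959  0.084 ] 0.79
side gauge_slot [ 0.573  -0.2246  0.02  ] 0.61
side b [351. 180.] [ 0.5046 -0.3369  0.008 ] [ 0.5067 -0.3513  0.    ]
side b [340. 269.] [0.4545 0.1514 0.008 ] [0.4561 0.1422 0.    ]
side b [344. 183.] [ 0.5256 -0.3091  0.008 ] [ 0.5279 -0.3233  0.    ]
side b [276. 324.] [0.5623 0.3685 0.008 ] [0.565  0.3616 0.    ]
side b [353. 177.] [ 0.499  -0.3589  0.008 ] [ 0.501  -0.3735  0.    ]
side b [360. 197.] [ 0.4553 -0.2239  0.008 ] [ 0.4569 -0.2371  0.    ]
side dropper_white [ 0.656 -0.49   0.   ] 0.55
side stain_w [ 0.577 -0.519  0.   ] 0.71
side tally_counter [ 0.628 -0.364  0.   ] 0.48
side coverslip_box [0.563 0.36  0.   ] 0.92
side pen_blue [0.468 0.418 0.   ] 0.67
[9.80088577e-01 1.98560773e-01 1.01375086e-05 3.05296076e-05]
```

View pics/s1.png

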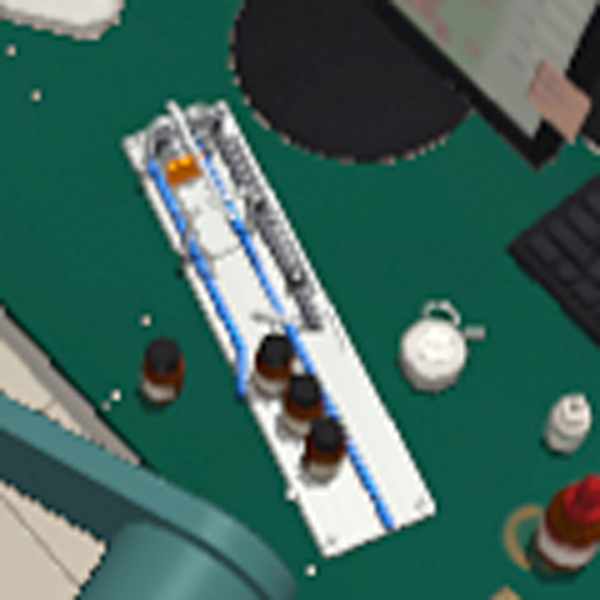

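View pics/d1.png

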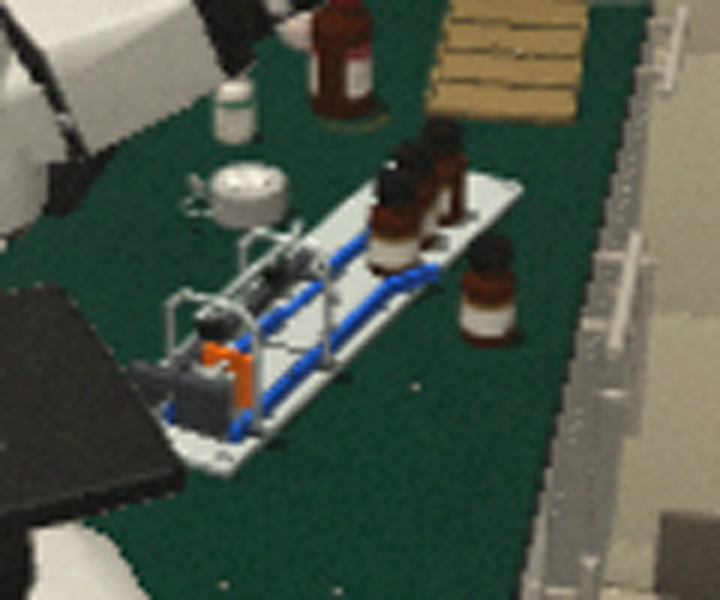

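```bash
python3 - <<'E'
from h import *
s=manip.snapshot("scene"); w=manip.snapshot("wrist")
C=[onz(s,300+u/5,190+v/5,.008) for u,v in ((325,556),(435,515),(128,142),(225,102))]
print(np.round(C,4)); 
a=(C[2]+C[3]-C[0]-C[1])[:2]; print(np.degrees(np.arctan2(a[1],a[0])),np.linalg.norm(a)/2, np.linalg.norm(C[0]-C[1]),np.linalg.norm(C[2]-C[3]))
th=np.arctan2(a[1],a[0]); e=np.array([np.cos(th),np.sin(th)]); n=np.array([-e[1],e[0]])
ce=np.mean(C,0)[:2]; o=ce-e*.02+n*.014; print("origin",o)
print("cam z axis",np.round(np.array(w["R"]),3))
for u,v in ((162,400),): print("b4", onz(s,300+u/5,190+(v-3)/5,.0))
E
```

```text
[[ 0.4569 -0.4213  0.008 ]
 [ 0.537  -0.45    0.008 ]
 [ 0.5681 -0.0778  0.008 ]
 [ 0.6503 -0.1002  0.008 ]]
72.06146491384007 0.36438725712289455 0.08507545722744718 0.08520543263085757
origin [ 0.53357437 -0.27702461]
cam z axis [[ 0.39  -0.921 -0.   ]
 [-0.884 -0.374  0.28 ]
 [-0.258 -0.109 -0.96 ]]
b4 [ 0.45020779 -0.25420329  0.        ]
```

```bash
python3 -m jog '[[[0.04,-0.005,0],-6],[[0.08,-0.01,0],-12],[[0.12,-0.015,0],-18],[[0.16,-0.02,0],-24],[[0.20,-0.025,0],-30],[[0.24,-0.03,0],-36],[[0.28,-0.035,0],-42],[[0.315,-0.04,0],-49]]' 60 && python3 -m jog '[[[0,0,0],0],[[0,0,0],0]]'; python3 - <<'E'
from h import *
st=manip.read_state(); print(st["time_s"],np.round(st["ee_pos"],4),np.round(st["tcp_rot"],4),st["gripper_width"])
w=manip.snapshot("wrist"); save(w,"w1.png")
for q in ("lane_mouth","deck_tail","rod_end","gauge_slot"):
    for r in manip.landmark_of(q,w)[:2]: print(q,np.round(r["at"]),round(r["conf"],2),np.round(onz(w,*r["at"],.084 if q=="rod_end" else .008),4))
for r in manip.landmark_of("bottle_1",w): print(np.round(r["at"]),round(r["conf"],2),np.round(onz(w,*r["at"],.008),4))
for r in manip.spot_in("bottle_1",w): print(np.round(r["extent"]),round(r["conf"],2))
E
```

```text
time_s: 2.62
ee_pos: [0.4907, -0.3455, 0.2055]
tcp_rot: [0.808, 0.59, 0.0, 0.0]
ft_force: [0.4, -0.9, -0.1]
gripper_width: 0.0565
time_s: 2.78
ee_pos: [0.4899, -0.3459, 0.205]
tcp_rot: [0.809, 0.588, -0.0, -0.0]
ft_force: [-0.4, -0.7, -0.9]
gripper_width: 0.0562
2.7833 [ 0.4899 -0.3459  0.205 ] [ 8.087e-01  5.882e-01 -3.000e-04 -3.000e-04] 0.05624599857600104
lane_mouth [336. 100.] 0.83 [ 0.5378 -0.2747  0.008 ]
lane_mouth [255.  98.] 0.45 [ 0.4576 -0.2464  0.008 ]
deck_tail [336.  99.] 0.22 [ 0.539  -0.2731  0.008 ]
rod_end [342.   4.] 0.87 [ 0.559  -0.2056  0.084 ]
gauge_slot [374.  68.] 0.98 [ 0.5851 -0.2559  0.008 ]
gauge_slot [331. 194.] 0.31 [ 0.5029 -0.3707  0.008 ]
[254. 100.] 0.87 [ 0.456 -0.248  0.008]
[332. 159.] 0.72 [ 0.5156 -0.333   0.008 ]
[332. 193.] 0.7 [ 0.5044 -0.3708  0.008 ]
[325. 127.] 0.58 [ 0.5191 -0.2979  0.008 ]
[320. 144. 349. 181.] 0.87
[322. 180. 348. 214.] 0.74
[312. 112. 340. 144.] 0.68
[231.  80. 272. 114.] 0.57
```

View pics/w1.png

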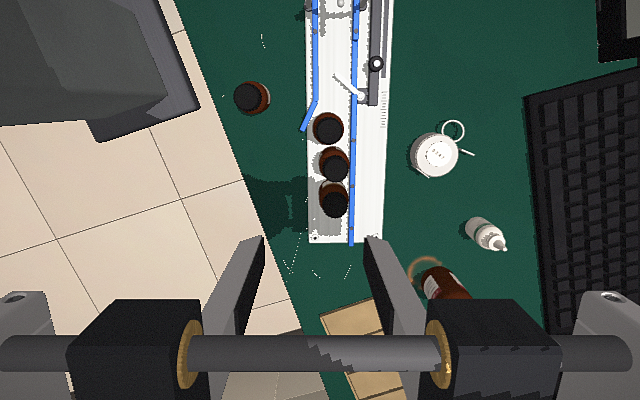

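```bash
cat >> h.py <<'E'
def fence(w):
    h=cv2.cvtColor(w["frame"],cv2.COLOR_RGB2HSV); m=(h[...,0]>100)&(h[...,0]<125)&(h[...,1]>140)&(h[...,2]>100)
    vs,us=np.nonzero(m); P=np.array([onz(w,u,v,.018)[:2] for u,v in zip(us,vs)])
    return m,P
def caps(w,z=.070,lo=.064,hi=.076):
    P=cloud(w); m=(P[...,2]>lo)&(P[...,2]<hi)&(w["depth"]>0)&(w["frame"].max(-1)<90)
    n,l,st,c=cv2.connectedComponentsWithStats(m.astype(np.uint8))
    return [(np.round(P[l==i].mean(0),4),np.round(np.ptp(P[l==i],0),3),st[i][4],np.round(c[i])) for i in range(1,n) if st[i][4]>60]
E
python3 - <<'E'
from h import *
w=manip.snapshot("wrist")
m,P=fence(w)
e=np.array([np.cos(np.radians(72)),np.sin(np.radians(72))]);n=np.array([-e[1],e[0]]);o=np.array([.5336,-.277])
a=(P-o)@e;b=(P-o)@n
k=(b<-.008)&(b>-.035)
for it in range(3):
    c=np.polyfit(a[k],b[k],1); r=b-np.polyval(c,a); k=(abs(r)<.006)
print("fence fit",c,k.sum(), "angle",72+np.degrees(np.arctan(c[0])), "extent a",a[k].min(),a[k].max(),"width",np.percentile(r[k],[2,98]))
k2=(b>0.012)&(b<.04); c2=np.polyfit(a[k2&(a>.01)],b[k2&(a>.01)],1);print("left",c2)
print("flare extents",a[k2].min(), b[k2].max())
for x in caps(w): 
    p=x[0][:2]-o; print(x, "mag",np.round([p@e,p@n],4))
for x in caps(w,lo=.056,hi=.066): print("b4",x)
save(w,"w1c.png",(290,0,450,120),5)
E
```

```text
fence fit [ 0.01193889 -0.02123735] 1206 angle 72.6840156819473 extent a -0.15864160866632915 0.09277291331738989 width [-0.00283364  0.00275025]
left [0.01451036 0.01816027]
flare extents -0.027174437436103913 0.03429888748181851
(array([ 0.7741, -0.2926,  0.0704]), array([0.01 , 0.046, 0.012]), np.int32(924), array([618.,  26.])) mag [ 0.0595 -0.2335]
(array([ 0.5205, -0.2968,  0.0693]), array([0.025, 0.024, 0.007]), np.int32(566), array([330., 127.])) mag [-0.0229  0.0063]
(array([ 0.5156, -0.3323,  0.0692]), array([0.024, 0.024, 0.007]), np.int32(516), array([336., 166.])) mag [-0.0582  0.    ]
(array([ 0.5049, -0.3665,  0.0691]), array([0.024, 0.024, 0.008]), np.int32(483), array([336., 202.])) mag [-0.094  -0.0004]
(array([ 0.5993, -0.5061,  0.0667]), array([0.032, 0.016, 0.006]), np.int32(171), array([460., 295.])) mag [-0.1976 -0.1333]
b4 (array([ 0.7721, -0.2918,  0.061 ]), array([0.005, 0.048, 0.01 ]), np.int32(670), array([606.,  28.]))
b4 (array([ 0.4585, -0.2458,  0.0612]), array([0.024, 0.024, 0.008]), np.int32(596), array([247.,  94.]))
b4 (array([ 0.5968, -0.5042,  0.0618]), array([0.037, 0.017, 0.01 ]), np.int32(266), array([455., 292.]))
```

View pics/w1c.png

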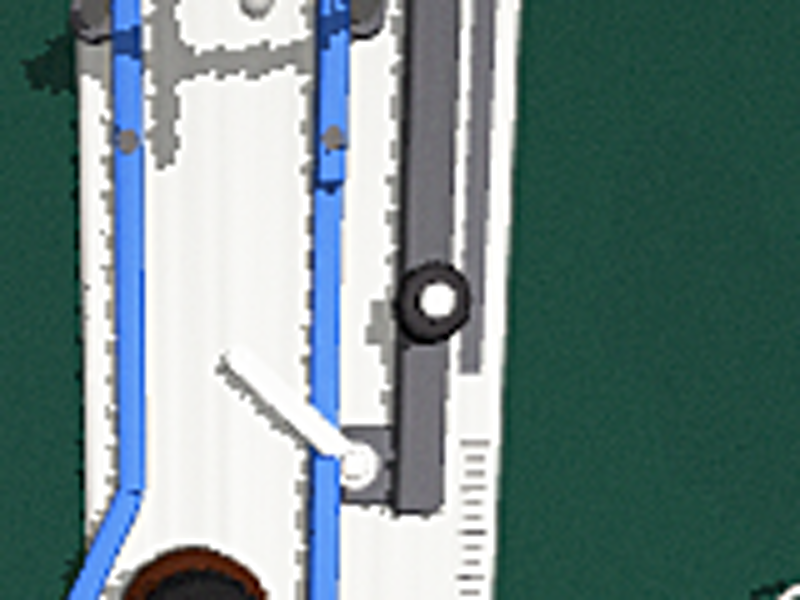

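```bash
cat >> h.py <<'E'
TH=np.radians(72.7); E=np.array([np.cos(TH),np.sin(TH)]); N=np.array([-E[1],E[0]])
E0=np.array([np.cos(np.radians(72)),np.sin(np.radians(72))]);N0=np.array([-E0[1],E0[0]])
O=np.array([.5336,-.277])-.0015*N0+.003*E0
def mag(p): p=np.array(p)[:2]-O; return np.round([p@E,p@N],4)
def wld(x,y): return O+x*E+y*N
def tool():
    st=manip.read_state(); x,y,z,w=st["tcp_rot"]; from scipy.spatial.transform import Rotation as R
    M=R.from_quat([x,y,z,w]).as_matrix(); return np.array(st["ee_pos"]),M
def rel(xy,z,yaw=None):
    p,M=tool(); d=np.array([*xy,z])-p; s=M.T@d; a=np.degrees(np.arctan2(M[1,0],M[0,0])); print("shift",np.round(s,4),"yaw",round(a,2),"turn",None if yaw is None else round(a-yaw,1))
E
python3 - <<'E'
from h import *
w=manip.snapshot("wrist")
print("O",O)
for n,u,v,z in (("kink",317.5,98.4,.018),("tip",336.4,71,.017),("fence end",351,244,.018),("rod end?",324,32,.018)): print(n,mag(onz(w,u,v,z)))
for r in manip.landmark_of("rod_end",w)[:1]: print("rod",mag(onz(w,*r["at"],.084)))
for x in caps(w): print("cap",mag(x[0]))
b=[.4585,-.2458]; print("b4 mag",mag(b)); rel(b,.12,72.7)
E
```

```text
O [ 0.53595364 -0.27461036]
kink [0.0001 0.0183]
tip [ 0.0264 -0.0011]
fence end [-0.1629 -0.0187]
rod end? [0.0623 0.0112]
cap [ 0.0536 -0.2328]
cap [-0.0257  0.0082]
cap [-0.0612  0.0022]
cap [-0.0969  0.0024]
cap [-0.2019 -0.1299]
b4 mag [0.0045 0.0825]
shift [ 0.0877 -0.0599  0.0856] yaw 71.83 turn -0.9
```

```bash
python3 - <<'E'
from h import *
rel(wld(-.0257,.003),.08,72.7); rel(wld(-.0257,.003),.023,72.7)
E
```

```text
shift [0.0587 0.02   0.1256] yaw 71.83 turn -0.9
shift [0.0587 0.02   0.1826] yaw 71.83 turn -0.9
```

```bash
python3 -m jog '[[[0.03,0.01,0.02],-0.9],[[0.0587,0.020,0.05],-0.9],[[0.0587,0.020,0.085],-0.9],[[0.0587,0.020,0.115],-0.9],[[0.0587,0.020,0.115],-0.9],[[0.0587,0.020,0.115],-0.9]]' 60; python3 - <<'E'
from h import *
rel(wld(-.0257,.003),.023,72.7)
w=manip.snapshot("wrist"); save(w,"w2.png")
E
```

```text
time_s: 3.78
ee_pos: [0.5246, -0.2969, 0.0887]
tcp_rot: [0.805, 0.593, -0.001, -0.002]
ft_force: [-0.1, 0.0, 1.1]
gripper_width: 0.0563
shift [-0.0012  0.0015  0.0657] yaw 72.8 turn 0.1
```

View pics/w2.png

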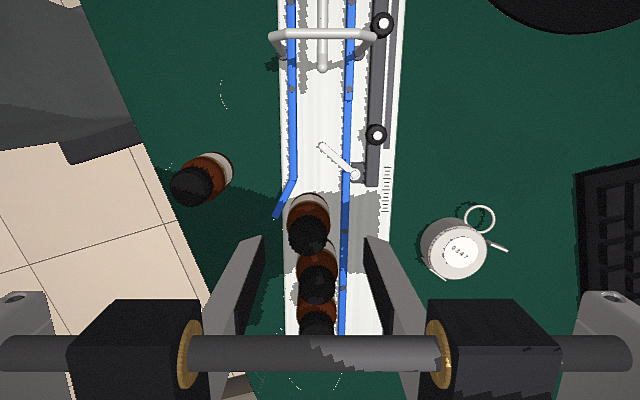

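Fingertips at (258,240) and (372,240) straddle the lead bottle (cap 310,235). Descend and centre it.

```bash
python3 -m jog '[[[-0.0012,0.0015,0.02],0],[[-0.0012,0.0015,0.04],0],[[-0.0012,0.0015,0.0555],0],[[-0.0012,0.0015,0.065],0],[[-0.0012,0.0015,0.065],0]]' && python3 -m jog '[[[0,0,0],0],[[0,0,0],0],[[0,0.0015,0],0],[[0,0.003,0],0],[[0,0.003,0],0],[[0,0.003,0],0]]' 37 5;  python3 - <<'E'
from h import *
print(mag(tool()[0]))
w=manip.snapshot("wrist"); save(w,"w3.png")
for x in caps(w): print("cap",mag(x[0]),x[2])
E
```

```text
time_s: 4.25
ee_pos: [0.5269, -0.2997, 0.0257]
tcp_rot: [0.805, 0.593, -0.0, 0.0]
ft_force: [-0.7, 0.4, -0.7]
gripper_width: 0.0563
time_s: 4.75
ee_pos: [0.5303, -0.3003, 0.026]
tcp_rot: [0.805, 0.593, 0.0, 0.001]
ft_force: [0.1, 0.6, -0.3]
gripper_width: 0.0348
[-0.0262 -0.0022]
cap [0.0878 0.0248] 77
cap [ 0.0878 -0.0253] 62
cap [-0.0237 -0.0012] 2148
cap [-0.0239  0.015 ] 155
cap [-0.0228 -0.0202] 149
cap [-0.0506  0.0018] 142
cap [-0.0711  0.0019] 79
cap [-0.0876  0.0019] 333
```

View pics/w3.png

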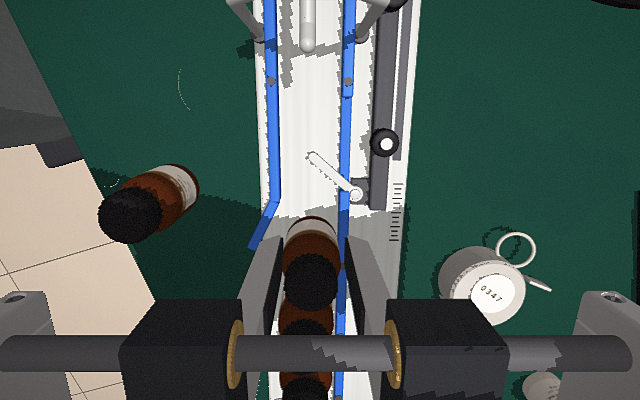

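The lead bottle is now between the pads beside the fence (308,275), upright. Open, rise, go to bottle 4.

```bash
python3 -m jog '[[[0,-0.002,0],0],[[0,-0.004,0],0],[[0,-0.004,0],0],[[0,-0.004,-0.025],0],[[0,-0.004,-0.055],0],[[0,-0.004,-0.085],0],[[0,-0.004,-0.085],0],[[0,-0.004,-0.085],0]]' 60; python3 - <<'E'
from h import *
rel([.4585,-.2458],.106); rel([.4585,-.2458],.026,72.7)
w=manip.snapshot("wrist"); save(w,"w4.png")
for x in caps(w): print("cap",mag(x[0]),x[2])
for x in caps(w,lo=.056,hi=.066): print("b4",x)
E
```

```text
time_s: 5.47
ee_pos: [0.5274, -0.2999, 0.1134]
tcp_rot: [0.805, 0.593, 0.001, 0.003]
ft_force: [-0.2, 0.3, -1.0]
gripper_width: 0.0562
shift [ 0.0313 -0.0818  0.0069] yaw 72.8 turn None
shift [ 0.0315 -0.0823  0.0869] yaw 72.8 turn 0.1
cap [-0.0244 -0.001 ] 928
cap [-0.0602  0.0019] 839
cap [-0.0957  0.0021] 747
b4 (array([ 0.4593, -0.2452,  0.061 ]), array([0.025, 0.025, 0.008]), np.int32(991), array([195., 176.]))
b4 (array([ 0.5323, -0.2901,  0.0615]), array([0.022, 0.014, 0.01 ]), np.int32(134), array([315., 206.]))
b4 (array([ 0.5187, -0.3241,  0.0615]), array([0.023, 0.014, 0.01 ]), np.int32(176), array([311., 253.]))
b4 (array([ 0.508 , -0.3586,  0.0611]), array([0.023, 0.015, 0.01 ]), np.int32(214), array([311., 296.]))
```

```bash
python3 -m jog '[[[0.01,-0.028,0],0],[[0.02,-0.055,0],0],[[0.0315,-0.0815,0],0],[[0.0315,-0.0815,0.005],0],[[0.0315,-0.0815,0.005],0]]' && python3 -c "
from h import *
rel([.459,-.2455],.026,72.7)"
```

```text
time_s: 5.93
ee_pos: [0.4555, -0.2432, 0.1027]
tcp_rot: [0.805, 0.594, -0.001, -0.002]
ft_force: [-0.5, -0.1, -0.3]
gripper_width: 0.0566
shift [-0.0013  0.0044  0.0767] yaw 72.83 turn 0.1
```

```bash
python3 -m jog '[[[-0.001,0.003,0.025],0],[[-0.001,0.003,0.05],0],[[-0.001,0.003,0.07],0],[[-0.001,0.003,0.077],0],[[-0.001,0.003,0.077],0],[[-0.001,0.003,0.077],0]]' && python3 -c "
from h import *
rel([.459,-.2455],.026,72.7)
w=manip.snapshot('wrist'); save(w,'w5.png')"
```

```text
time_s: 6.43
ee_pos: [0.4604, -0.2469, 0.0282]
tcp_rot: [0.805, 0.593, -0.0, -0.0]
ft_force: [-0.3, -0.2, -0.2]
gripper_width: 0.0565
shift [ 0.0009 -0.0017  0.0022] yaw 72.8 turn 0.1
```

View pics/w5.png

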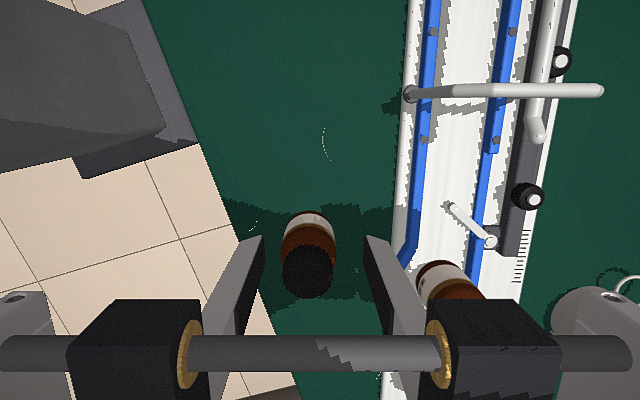

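Bottle 4 stands between the open fingers (308,255), about 2 mm left of centre. Close.

```bash
python3 -m jog '[[[0,-0.0015,0],0],[[0,-0.0015,0],0],[[0,-0.0015,0],0],[[0,-0.0015,0],0],[[0,-0.0015,0],0],[[0,-0.0015,0],0],[[0,-0.0015,0],0]]' 25 25 && python3 -m jog '[[[0,0,-0.01],0],[[0,0,-0.03],0],[[0,0,-0.06],0],[[0,0,-0.085],0],[[0,0,-0.085],0],[[0,0,-0.085],0]]' ; python3 - <<'E'
from h import *
rel(wld(-.136,0),.105,72.7)
w=manip.snapshot("wrist"); save(w,"w6.png")
E
```

```text
time_s: 7.07
ee_pos: [0.459, -0.2464, 0.0292]
tcp_rot: [0.805, 0.593, 0.0, 0.001]
ft_force: [-0.6, 0.8, 3.7]
gripper_width: 0.0305
time_s: 7.57
ee_pos: [0.4596, -0.2468, 0.1154]
tcp_rot: [0.805, 0.593, 0.001, 0.002]
ft_force: [-0.3, -0.0, -0.9]
gripper_width: 0.0303
shift [-0.14    0.0809  0.0109] yaw 72.81 turn 0.1
```

View pics/w6.png

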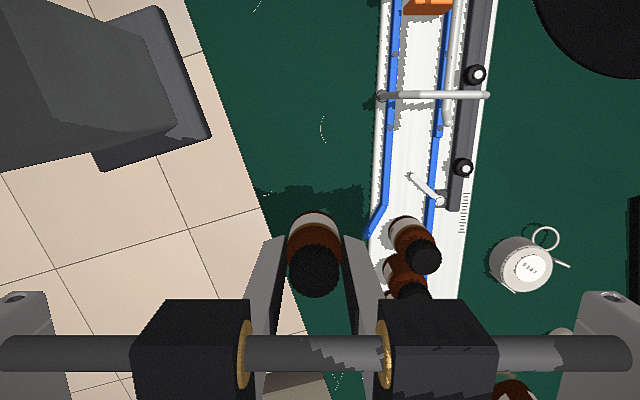

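Bottle 4 is lifted upright in the jaws (312,255). Carry it behind the row.

```bash
python3 -m jog '[[[-0.035,0,0],0],[[-0.07,0.01,0],0],[[-0.105,0.03,0],0],[[-0.13,0.055,0],0],[[-0.138,0.075,0],0],[[-0.14,0.081,0],0],[[-0.14,0.081,0],0],[[-0.14,0.081,0],0]]'; python3 - <<'E'
from h import *
rel(wld(-.136,0),.0362,72.7)
w=manip.snapshot("wrist"); save(w,"w7.png")
for x in caps(w): print("cap",mag(x[0]),x[2])
for x in caps(w,lo=.13,hi=.17): print("b4",mag(x[0]),x)
E
```

```text
time_s: 8.28
ee_pos: [0.4937, -0.4023, 0.1115]
tcp_rot: [0.805, 0.594, -0.0, -0.002]
ft_force: [-0.5, 0.4, -0.8]
gripper_width: 0.0303
shift [-0.0017  0.0026  0.0752] yaw 72.84 turn 0.1
cap [-0.0262 -0.001 ] 1346
cap [-0.0618  0.002 ] 1162
cap [-0.0973  0.0021] 1034
cap [-0.2042 -0.1309] 618
b4 [-0.1311  0.0019] (array([ 0.4952, -0.3992,  0.142 ]), array([0.025, 0.025, 0.015]), np.int32(2188), array([314., 271.]))
b4 [-0.1319  0.0172] (array([ 0.4803, -0.3954,  0.1526]), array([0.005, 0.016, 0.04 ]), np.int32(441), array([279., 284.]))
b4 [-0.1316 -0.0137] (array([ 0.5099, -0.4043,  0.1524]), array([0.006, 0.016, 0.04 ]), np.int32(449), array([348., 283.]))
```

View pics/w7.png

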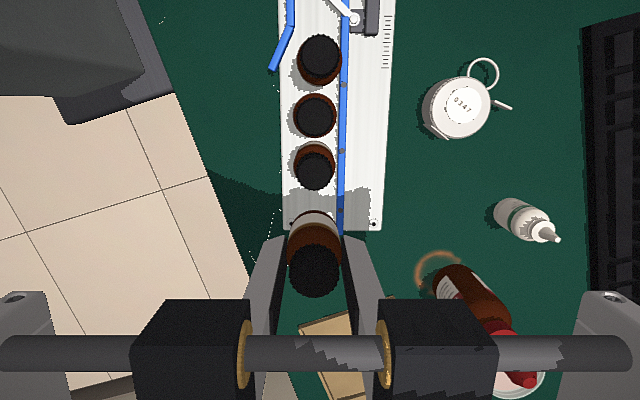

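```bash
python3 -m jog '[[[-0.003,0.001,0.02],0],[[-0.005,0.0025,0.04],0],[[-0.005,0.0025,0.055],0],[[-0.005,0.0025,0.066],0],[[-0.005,0.0025,0.070],0],[[-0.005,0.0025,0.0725],0],[[-0.005,0.0025,0.0725],0],[[-0.005,0.0025,0.0725],0]]'; python3 - <<'E'
from h import *
rel(wld(-.138,0),.0362,72.7)
w=manip.snapshot("wrist"); save(w,"w8.png"); d=manip.snapshot("side"); save(d,"d8.png",(280,140,400,240),6)
for x in caps(w,lo=.06,hi=.085): print("cap",mag(x[0]),x[0],x[2])
E
```

```text
time_s: 9.0
ee_pos: [0.4953, -0.4092, 0.0419]
tcp_rot: [0.805, 0.594, -0.0, 0.0]
ft_force: [-0.5, 0.6, -1.4]
gripper_width: 0.0304
shift [ 0.0025 -0.0012  0.0057] yaw 72.82 turn 0.1
cap [-0.0286 -0.0011] [ 0.5285 -0.3022  0.0691] 2649
cap [-0.0618  0.0018] [ 0.5158 -0.3331  0.0693] 2515
cap [-0.0969  0.002 ] [ 0.5052 -0.3665  0.069 ] 2180
cap [-0.137  -0.0016] [ 0.4967 -0.4059  0.0723] 2188
cap [-0.1378  0.0139] [ 0.4817 -0.402   0.0732] 238
cap [-0.1378 -0.0171] [ 0.5113 -0.4113  0.0735] 248
cap [-0.2087 -0.1207] [ 0.5891 -0.5098  0.0691] 1644
```

View pics/w8.png

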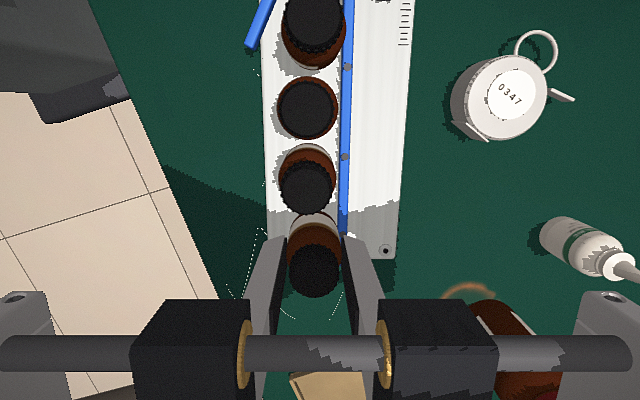

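View pics/d8.png

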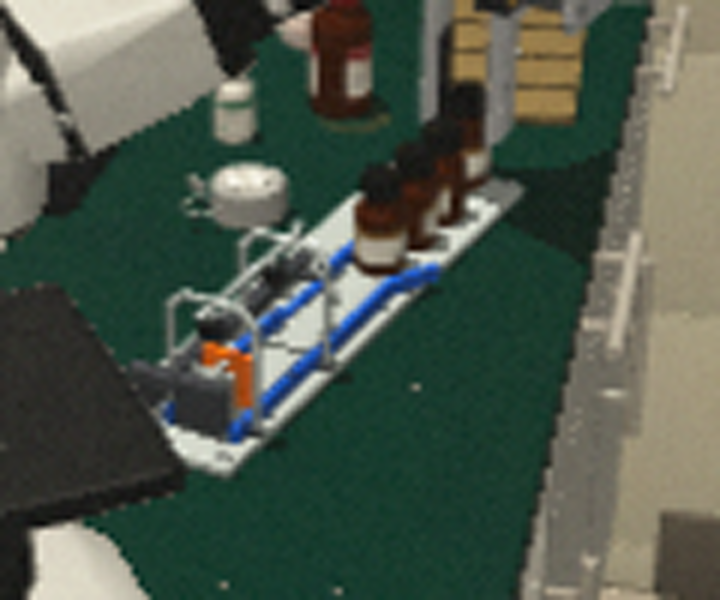

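Bottle 4 hangs about 4 mm over the deck behind the row, upright. Lower slowly.

```bash
python3 -m jog '[[[0,-0.001,0.0015],0],[[0,-0.0015,0.003],0],[[0,-0.0015,0.004],0],[[0,-0.0015,0.004],0],[[0,-0.0015,0.004],0]]'; python3 - <<'E'
from h import *
rel(wld(-.138,0),.0362,72.7)
w=manip.snapshot("wrist"); 
for x in caps(w,lo=.06,hi=.085): print("cap",mag(x[0]),x[0],x[2])
E
```

```text
time_s: 9.52
ee_pos: [0.4945, -0.4092, 0.0373]
tcp_rot: [0.805, 0.593, 0.0, 0.001]
ft_force: [-1.2, 0.2, 0.2]
gripper_width: 0.0302
shift [ 0.0028 -0.0004  0.0011] yaw 72.81 turn 0.1
cap [-0.0292 -0.0011] [ 0.5283 -0.3028  0.069 ] 2609
cap [-0.0618  0.0018] [ 0.5158 -0.3331  0.0693] 2669
cap [-0.0969  0.002 ] [ 0.5052 -0.3665  0.069 ] 2315
cap [-0.1378 -0.0008] [ 0.4957 -0.4064  0.0685] 2047
cap [-0.1378 -0.0163] [ 0.5105 -0.411   0.0733] 263
cap [-0.1381  0.0147] [ 0.4808 -0.4021  0.0735] 248
cap [-0.2069 -0.1199] [ 0.5889 -0.5078  0.0671] 1438
```

```bash
python3 -m jog '[[[0,0,0],0],[[0,0,0],0],[[0,0,0],0],[[0,0,0],0],[[0,0,0],0]]' 42 && python3 -m jog '[[[0,0,-0.0005],0],[[0,0,-0.0005],0],[[0,0,-0.0005],0],[[0,0,-0.0005],0],[[0,0,-0.0005],0]]' 25 25; python3 - <<'E'
from h import *
w=manip.snapshot("wrist"); 
for x in caps(w,lo=.06,hi=.085)[:4]: print("cap",mag(x[0]),x[0],x[2])
E
```

```text
time_s: 9.98
ee_pos: [0.4941, -0.4089, 0.037]
tcp_rot: [0.805, 0.593, -0.0, 0.0]
ft_force: [0.1, -0.0, 0.7]
gripper_width: 0.0395
time_s: 10.4
ee_pos: [0.4941, -0.4089, 0.0376]
tcp_rot: [0.805, 0.593, 0.0, 0.0]
ft_force: [-0.0, 0.1, 0.5]
gripper_width: 0.0307
cap [-0.0291 -0.001 ] [ 0.5283 -0.3027  0.0691] 2635
cap [-0.0619  0.0019] [ 0.5157 -0.3331  0.0693] 2646
cap [-0.0969  0.002 ] [ 0.5052 -0.3665  0.0689] 2290
cap [-0.1378 -0.0003] [ 0.4953 -0.4063  0.0685] 2036
```

```bash
python3 -m jog '[[[0.005,0,0],0],[[0.010,0,0],0],[[0.015,0,0],0],[[0.020,0,0],0],[[0.025,0,0],0],[[0.030,0,0],0],[[0.035,0,0],0],[[0.040,0,0],0]]'; python3 - <<'E'
from h import *
print(mag(tool()[0]))
w=manip.snapshot("wrist");  save(w,"w9.png")
for x in caps(w,lo=.06,hi=.085)[:6]: print("cap",mag(x[0]),x[0],x[2])
E
```

```text
time_s: 11.12
ee_pos: [0.5061, -0.3702, 0.0376]
tcp_rot: [0.805, 0.594, -0.0, 0.0]
ft_force: [-0.0, -1.6, -0.3]
gripper_width: 0.0304
[-1.002e-01  1.000e-04]
cap [-0.0079 -0.0015] [ 0.535  -0.2826  0.0694] 2872
cap [-0.0376  0.0045] [ 0.5205 -0.3092  0.0692] 2456
cap [-0.0676  0.0042] [ 0.5118 -0.3379  0.0688] 2232
cap [-0.0973 -0.0003] [ 0.5073 -0.3676  0.0685] 2037
cap [-0.0973  0.0152] [ 0.4925 -0.363   0.0735] 251
cap [-0.097  -0.0158] [ 0.5222 -0.3719  0.0734] 252
```

View pics/w9.png

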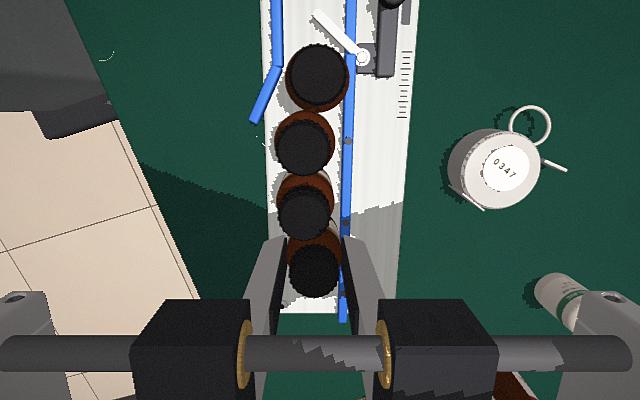

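Bottles 2 and 3 have buckled ~4 mm off the fence ((303,143),(303,212)). I'll release and straighten them before pushing on.

```bash
python3 -m jog '[[[0,0,0],0],[[0,0,0],0],[[0,0,0],0],[[0,0,0],0],[[0,0,-0.03],0],[[0,0,-0.065],0],[[0,0,-0.075],0],[[0,0,-0.075],0]]' 60 && python3 -m jog '[[[0.015,0,0],0],[[0.032,0,0],0],[[0.032,0,0],0],[[0.032,0,0.02],0],[[0.032,0,0.05],0],[[0.032,0,0.075],0],[[0.032,0,0.084],0],[[0.032,0,0.084],0]]' ; python3 - <<'E'
from h import *
print(mag(tool()[0]))
rel(wld(-.0676,-.001),.027,72.7)
w=manip.snapshot("wrist");  save(w,"w10.png")
for x in caps(w,lo=.06,hi=.085)[:6]: print("cap",mag(x[0]),x[0],x[2])
E
```

```text
time_s: 11.83
ee_pos: [0.5079, -0.3726, 0.1174]
tcp_rot: [0.805, 0.593, 0.001, 0.004]
ft_force: [0.6, 0.1, -0.1]
gripper_width: 0.0571
time_s: 12.5
ee_pos: [0.5125, -0.3377, 0.0232]
tcp_rot: [0.805, 0.594, -0.001, -0.005]
ft_force: [0.2, -0.1, -0.2]
gripper_width: 0.0565
[-0.0672  0.0037]
shift [-0.0004  0.0046 -0.0039] yaw 72.82 turn 0.1
cap [-0.0061 -0.0014] [ 0.5355 -0.2809  0.0692] 2958
cap [-0.0354  0.0046] [ 0.521  -0.307   0.0688] 2669
cap [-0.0655  0.0044] [ 0.5123 -0.3358  0.0684] 2420
cap [-0.0656  0.0311] [ 0.4867 -0.328   0.0736] 515
cap [-0.0651 -0.0256] [ 0.541  -0.3444  0.0733] 520
cap [-0.0883 -0.0004] [ 0.5101 -0.359   0.0646] 524
```

View pics/w10.png

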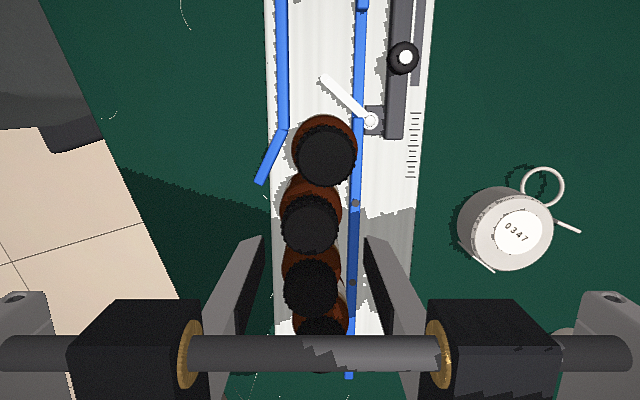

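```bash
python3 -m jog '[[[0,0.002,-0.002],0],[[0,0.004,-0.002],0],[[0,0.0045,-0.002],0],[[0,0.0045,-0.002],0],[[0,0.0045,-0.002],0],[[0,0.0045,-0.002],0]]' 37 5 && python3 -m jog '[[[0,-0.002,0],0],[[0,-0.004,0],0],[[0,-0.004,0],0],[[0,-0.004,-0.03],0],[[0,-0.004,-0.065],0],[[0,-0.004,-0.07],0],[[0.015,-0.004,-0.07],0],[[0.030,-0.004,-0.07],0]]' 60 ; python3 -m jog '[[[0,0,0],0],[[0,0,0],0]]'; python3 - <<'E'
from h import *
print(mag(tool()[0]))
w=manip.snapshot("wrist");  save(w,"w11.png")
for x in caps(w,lo=.06,hi=.085)[:6]: print("cap",mag(x[0]),x[0],x[2])
rel(wld(-.0354,.003),.0245,72.7)
E
```

```text
time_s: 13.05
ee_pos: [0.5189, -0.3415, 0.0312]
tcp_rot: [0.805, 0.593, -0.001, -0.0]
ft_force: [-5.1, 1.3, 3.2]
gripper_width: 0.0345
time_s: 13.72
ee_pos: [0.5252, -0.311, 0.1005]
tcp_rot: [0.805, 0.593, 0.001, 0.0]
ft_force: [0.2, 0.1, -0.3]
gripper_width: 0.0567
time_s: 13.88
ee_pos: [0.5243, -0.3094, 0.0983]
tcp_rot: [0.804, 0.594, -0.001, -0.002]
ft_force: [-0.1, 0.5, -1.0]
gripper_width: 0.0563
[-0.0366  0.0008]
cap [-0.0056 -0.0016] [ 0.5358 -0.2804  0.069 ] 1187
cap [-0.0353  0.0047] [ 0.521  -0.3069  0.0686] 1108
cap [-0.0654 -0.0015] [ 0.5179 -0.3375  0.0684] 1042
cap [-0.0958 -0.0009] [ 0.5083 -0.3663  0.0682] 971
shift [ 0.0019 -0.0021  0.0739] yaw 72.9 turn 0.2
```

```bash
python3 -m jog '[[[0.001,-0.002,0.02],0],[[0.001,-0.002,0.045],0],[[0.001,-0.002,0.062],0],[[0.001,-0.002,0.071],0],[[0.001,-0.002,0.071],0],[[0.001,-0.002,0.071],0]]' && python3 -m jog '[[[0,0,0],0],[[0,0.001,0],0],[[0,0.002,0],0],[[0,0.002,0],0],[[0,0.002,0],0],[[0,0.002,0],0]]' 37 5;  python3 - <<'E'
from h import *
print(mag(tool()[0]))
w=manip.snapshot("wrist");  save(w,"w12.png")
for x in caps(w,lo=.06,hi=.085)[:6]: print("cap",mag(x[0]),x[0],x[2])
E
```

```text
time_s: 14.43
ee_pos: [0.5228, -0.31, 0.0288]
tcp_rot: [0.805, 0.593, -0.0, -0.001]
ft_force: [0.2, -0.2, -0.2]
gripper_width: 0.0561
time_s: 14.93
ee_pos: [0.5252, -0.3108, 0.0299]
tcp_rot: [0.805, 0.593, 0.0, 0.0]
ft_force: [-0.1, 0.1, 0.2]
gripper_width: 0.0346
[-0.0378 -0.0004]
cap [-0.0046 -0.0016] [ 0.5361 -0.2795  0.0688] 2455
cap [-0.0345  0.0011] [ 0.5247 -0.3072  0.0684] 2236
cap [-0.0345 -0.0184] [ 0.5433 -0.313   0.0733] 312
cap [-0.0353  0.0168] [ 0.5094 -0.3033  0.0732] 321
cap [-0.0594 -0.0015] [ 0.5197 -0.3318  0.0667] 1018
cap [-0.0948 -0.0009] [ 0.5086 -0.3654  0.0687] 1268
```

View pics/w12.png

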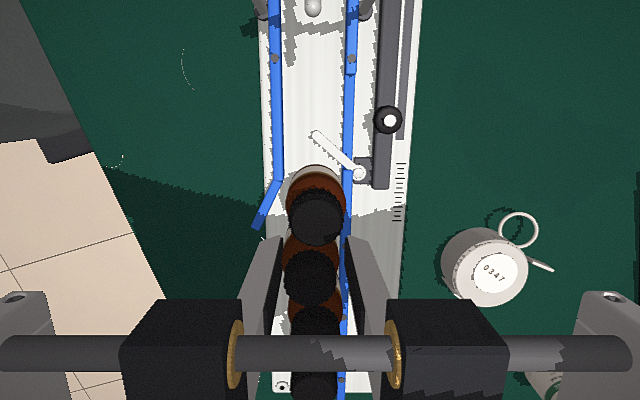

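```bash
python3 -m jog '[[[0,0.001,0],0],[[0,0.0022,0],0],[[0,0.0022,0],0],[[0,0.0022,0],0]]' && python3 -m jog '[[[0,-0.001,0],0],[[0,-0.002,0],0],[[0,-0.002,0],0],[[0,-0.002,-0.03],0],[[0,-0.002,-0.065],0],[[0,-0.002,-0.075],0],[[-0.03,-0.002,-0.075],0],[[-0.058,-0.002,-0.075],0]]' 60 ; python3 -m jog '[[[0,0,0],0],[[0,0,0],0]]'; python3 - <<'E'
from h import *
print(mag(tool()[0]))
w=manip.snapshot("wrist");  save(w,"w13.png")
for x in caps(w,lo=.06,hi=.085)[:6]: print("cap",mag(x[0]),x[0],x[2])
rel(wld(-.096,-.0005),.037,72.7)
E
```

```text
time_s: 15.32
ee_pos: [0.5273, -0.3113, 0.0294]
tcp_rot: [0.805, 0.593, 0.0, 0.0]
ft_force: [-0.4, 0.3, -0.2]
gripper_width: 0.0347
time_s: 15.98
ee_pos: [0.5093, -0.3665, 0.1066]
tcp_rot: [0.804, 0.595, 0.0, 0.002]
ft_force: [0.3, -1.0, -0.1]
gripper_width: 0.0562
time_s: 16.15
ee_pos: [0.5075, -0.367, 0.104]
tcp_rot: [0.806, 0.593, 0.0, -0.0]
ft_force: [-0.5, 0.2, 0.0]
gripper_width: 0.0563
[-0.0967 -0.0003]
cap [-0.0061 -0.0015] [ 0.5356 -0.2809  0.0693] 1342
cap [-0.0366 -0.001 ] [ 0.526  -0.3098  0.0692] 1211
cap [-0.0668 -0.0015] [ 0.5175 -0.3388  0.0689] 1133
cap [-0.0971 -0.0007] [ 0.5078 -0.3675  0.0687] 1057
shift [-0.0005  0.0002  0.0668] yaw 72.75 turn 0.1
```

Row is straight now (all y within −1.0…−1.5 mm). Regrip bottle 4.

```bash
python3 -m jog '[[[0,0,0.02],0],[[0,0,0.045],0],[[0,0,0.06],0],[[0,0,0.066],0],[[0,0,0.066],0]]' && python3 -m jog '[[[0,0,0],0],[[0,0,0],0],[[0,0,0],0],[[0,0,0],0],[[0,0,0],0],[[0,0,0],0]]' 25 25 ; python3 - <<'E'
from h import *
print(mag(tool()[0]))
w=manip.snapshot("wrist")
for x in caps(w,lo=.06,hi=.085)[:6]: print("cap",mag(x[0]),x[0],x[2])
E
```

```text
time_s: 16.62
ee_pos: [0.5072, -0.3639, 0.036]
tcp_rot: [0.804, 0.594, -0.0, -0.002]
ft_force: [0.6, 0.7, -0.3]
gripper_width: 0.0564
time_s: 17.12
ee_pos: [0.5087, -0.3666, 0.0398]
tcp_rot: [0.805, 0.593, 0.0, 0.001]
ft_force: [0.1, -0.1, 3.5]
gripper_width: 0.0305
[-0.0959 -0.0013]
cap [-0.0061 -0.0015] [ 0.5356 -0.2809  0.0694] 2746
cap [-0.0363 -0.001 ] [ 0.5261 -0.3096  0.0692] 2374
cap [-0.0663 -0.0015] [ 0.5177 -0.3384  0.0688] 2154
cap [-0.0964 -0.0017] [ 0.5089 -0.3672  0.0685] 1947
cap [-0.0932  0.0139] [ 0.495  -0.3595  0.073 ] 235
cap [-0.0926 -0.0171] [ 0.5247 -0.3681  0.0733] 237
```

```bash
python3 -m jog '[[[0.003,0,0],0],[[0.006,0,0],0],[[0.009,0,0],0],[[0.012,0,0],0],[[0.015,0,0],0],[[0.018,0,0],0],[[0.021,0,0],0],[[0.024,0,0],0]]'; python3 - <<'E'
from h import *
print(mag(tool()[0]))
w=manip.snapshot("wrist");  save(w,"w14.png")
for x in caps(w,lo=.06,hi=.085)[:6]: print("cap",mag(x[0]),x[0],x[2])
E
```

```text
time_s: 17.83
ee_pos: [0.5155, -0.3448, 0.0399]
tcp_rot: [0.805, 0.593, -0.001, 0.002]
ft_force: [-0.7, -4.2, 5.2]
gripper_width: 0.03
[-0.0731 -0.0013]
cap [0.016  0.0014] [ 0.5394 -0.2589  0.0694] 2741
cap [-0.014  0.004] [ 0.528  -0.2868  0.0692] 2365
cap [-0.0437 -0.001 ] [ 0.5239 -0.3166  0.0688] 2156
cap [-0.0735 -0.0017] [ 0.5157 -0.3453  0.0685] 1953
cap [-0.0705  0.0138] [ 0.5018 -0.3378  0.0733] 247
cap [-0.0699 -0.0171] [ 0.5315 -0.3464  0.0732] 241
```

View pics/w14.png

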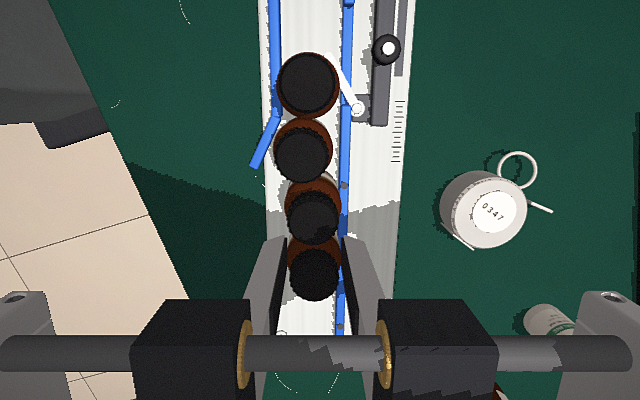

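Lead bottle (308,85) is passing the latch, second (302,145) sits in the flare and will be guided in. Continue gently.

```bash
python3 -m jog '[[[0.0025,-0.0005,-0.0005],0],[[0.005,-0.001,-0.001],0],[[0.0075,-0.001,-0.001],0],[[0.010,-0.001,-0.001],0],[[0.0125,-0.001,-0.001],0],[[0.015,-0.001,-0.001],0],[[0.0175,-0.001,-0.001],0],[[0.020,-0.001,-0.001],0]]'; python3 - <<'E'
from h import *
print(mag(tool()[0]))
w=manip.snapshot("wrist");  save(w,"w15.png")
for x in caps(w,lo=.06,hi=.085)[:6]: print("cap",mag(x[0]),x[0],x[2])
E
```

```text
time_s: 18.55
ee_pos: [0.5196, -0.3243, 0.0399]
tcp_rot: [0.805, 0.593, -0.001, 0.0]
ft_force: [-2.6, -3.7, 5.3]
gripper_width: 0.0303
[-0.0523  0.0008]
cap [0.0372 0.0015] [ 0.5456 -0.2386  0.0695] 2738
cap [0.007  0.0017] [ 0.5364 -0.2674  0.0693] 2362
cap [-0.0227 -0.0027] [ 0.5318 -0.2971  0.0691] 2168
cap [-0.0526  0.0003] [ 0.52   -0.3247  0.0686] 1965
cap [-0.0497  0.0159] [ 0.506  -0.3173  0.0736] 245
cap [-0.049  -0.0151] [ 0.5358 -0.3259  0.0734] 242
```

View pics/w15.png

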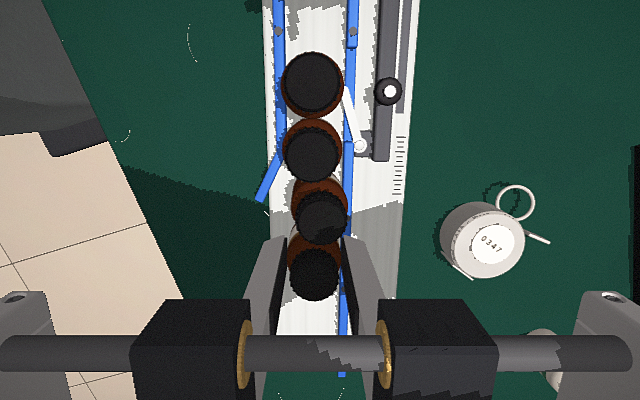

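The first two are in the lane, third against the fence. Continue.

```bash
python3 -m jog '[[[0.003,0,0],0],[[0.006,0,0],0],[[0.009,0,0],0],[[0.012,0,0],0],[[0.015,0,0],0],[[0.018,0,0],0],[[0.021,0,0],0],[[0.024,0,0],0]]' && python3 -m jog '[[[0.003,0,0],0],[[0.006,0,0],0],[[0.009,0,0],0],[[0.012,0,0],0],[[0.015,0,0],0],[[0.018,0,0],0],[[0.021,0,0],0],[[0.024,0,0],0]]'; python3 - <<'E'
from h import *
print(mag(tool()[0]))
w=manip.snapshot("wrist");  save(w,"w16.png")
for x in caps(w,lo=.06,hi=.085)[:6]: print("cap",mag(x[0]),x[0],x[2])
E
```

```text
time_s: 19.27
ee_pos: [0.527, -0.3012, 0.0399]
tcp_rot: [0.805, 0.593, -0.001, 0.0]
ft_force: [-2.6, -3.7, 5.7]
gripper_width: 0.0307
time_s: 19.93
ee_pos: [0.5341, -0.2781, 0.0399]
tcp_rot: [0.805, 0.593, -0.001, 0.0]
ft_force: [-1.7, -3.1, 5.0]
gripper_width: 0.0306
[-0.0038  0.0008]
cap [0.0952 0.0055] [ 0.559  -0.1821  0.069 ] 117
cap [0.0822 0.0073] [ 0.5534 -0.194   0.0695] 746
cap [ 0.0827 -0.0065] [ 0.5667 -0.1976  0.0694] 482
cap [0.0556 0.0012] [ 0.5513 -0.2212  0.0693] 2359
cap [ 0.0257 -0.0025] [ 0.546  -0.2508  0.069 ] 2161
cap [-0.0043  0.0003] [ 0.5344 -0.2786  0.0686] 1952
```

View pics/w16.png

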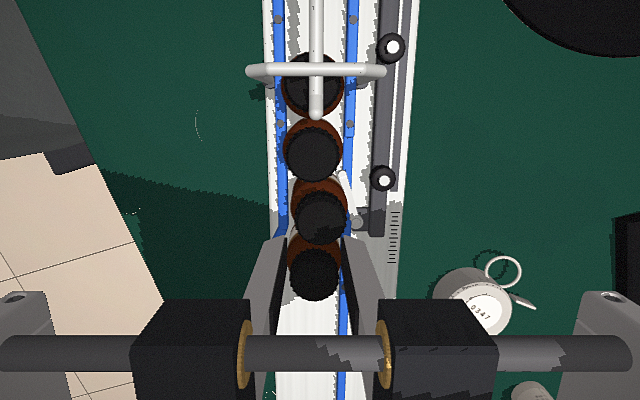

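```bash
python3 -m jog '[[[0.0025,0,0],0],[[0.005,0,0],0],[[0.0075,0,0],0],[[0.010,0,0],0],[[0.0125,0,0],0],[[0.015,0,0],0],[[0.0175,0,0],0],[[0.020,0,0],0]]' && python3 -m jog '[[[0.0015,0,0],0],[[0.003,0,0],0],[[0.0045,0,0],0],[[0.006,0,0],0],[[0.0075,0,0],0],[[0.009,0,0],0],[[0.0105,0,0],0],[[0.012,0,0],0]]'; python3 - <<'E'
from h import *
print(mag(tool()[0]))
w=manip.snapshot("wrist");  save(w,"w17.png")
for x in caps(w,lo=.06,hi=.085)[:8]: print("cap",mag(x[0]),x[0],x[2])
E
```

```text
time_s: 20.65
ee_pos: [0.54, -0.2588, 0.0399]
tcp_rot: [0.805, 0.593, -0.0, 0.0]
ft_force: [-2.1, -3.4, 4.9]
gripper_width: 0.0303
time_s: 21.32
ee_pos: [0.5432, -0.2476, 0.0399]
tcp_rot: [0.805, 0.593, -0.001, 0.0]
ft_force: [-2.4, -3.8, 6.2]
gripper_width: 0.0302
[0.0279 0.0011]
cap [0.1174 0.007 ] [ 0.5642 -0.1604  0.0694] 1187
cap [ 0.1174 -0.0064] [ 0.577  -0.1644  0.0692] 731
cap [0.0942 0.0063] [ 0.5579 -0.1828  0.0687] 292
cap [ 0.0938 -0.006 ] [ 0.5696 -0.1868  0.0684] 198
cap [0.0814 0.0067] [ 0.5538 -0.1949  0.07  ] 398
cap [ 0.0816 -0.0064] [ 0.5663 -0.1986  0.0696] 269
cap [ 0.0571 -0.0025] [ 0.5553 -0.2208  0.0691] 2096
cap [0.0276 0.0006] [ 0.5436 -0.2481  0.0685] 1964
```

View pics/w17.png

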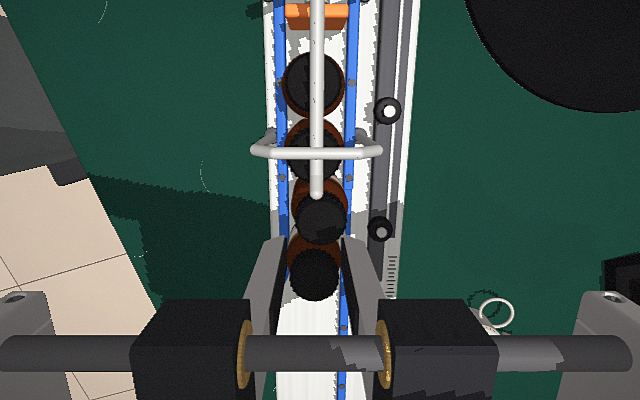

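Lead bottle (313,85) is ~10 mm from the orange head (315,15). Slow down.

```bash
python3 -m jog '[[[0.001,0,0],0],[[0.002,0,0],0],[[0.003,0,0],0],[[0.004,0,0],0],[[0.005,0,0],0],[[0.006,0,0],0],[[0.007,0,0],0],[[0.008,0,0],0]]'; python3 -m jog '[[[0.0005,0,0],0],[[0.001,0,0],0],[[0.0015,0,0],0],[[0.002,0,0],0],[[0.0025,0,0],0],[[0.003,0,0],0],[[0.0035,0,0],0],[[0.004,0,0],0]]'; python3 - <<'E'
from h import *
st=manip.read_state(); print(mag(tool()[0]),np.array(st["ft_force"])[:2]@E)
w=manip.snapshot("wrist");  save(w,"w18.png")
for x in caps(w,lo=.06,hi=.085)[:9]: print("cap",mag(x[0]),x[0],x[2])
E
```

```text
time_s: 22.03
ee_pos: [0.5456, -0.2399, 0.0399]
tcp_rot: [0.805, 0.593, -0.001, 0.0]
ft_force: [-1.4, -3.3, 5.4]
gripper_width: 0.0306
time_s: 22.7
ee_pos: [0.5468, -0.2361, 0.0399]
tcp_rot: [0.805, 0.593, -0.001, 0.0]
ft_force: [-2.2, -3.3, 5.9]
gripper_width: 0.0305
[0.04   0.0011] -3.8322559914409022
cap [0.1296 0.007 ] [ 0.5678 -0.1488  0.0694] 1182
cap [ 0.1296 -0.0064] [ 0.5806 -0.1528  0.0693] 735
cap [0.0999 0.0071] [ 0.5589 -0.1771  0.0693] 941
cap [ 0.0994 -0.0065] [ 0.5717 -0.1816  0.0693] 623
cap [ 0.0684 -0.0027] [ 0.5589 -0.2101  0.069 ] 1742
cap [0.0396 0.0007] [ 0.5471 -0.2366  0.0686] 1955
cap [0.0426 0.0162] [ 0.5332 -0.2291  0.0734] 241
cap [ 0.0433 -0.0148] [ 0.5629 -0.2377  0.0734] 238
```

View pics/w18.png

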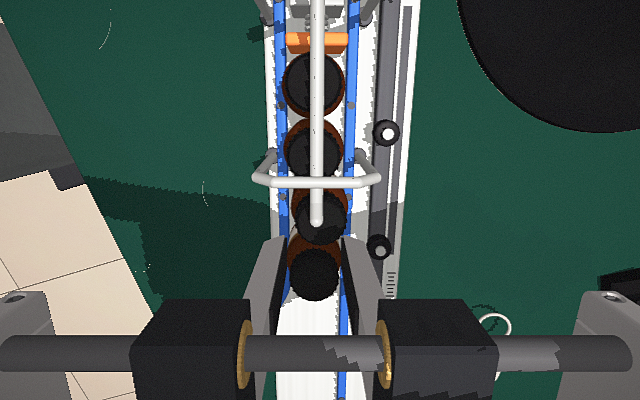

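The lead bottle is just short of the head; no rise in force yet. Continue at 0.4–0.5 mm per row, reading force.

```bash
f(){ python3 -c "
from h import *
st=manip.read_state(); print(mag(tool()[0]),round(float(np.array(st['ft_force'])[:2]@E),2))"; }
python3 -m jog '[[[0.0005,0,0],0],[[0.001,0,0],0],[[0.0015,0,0],0],[[0.002,0,0],0],[[0.0025,0,0],0],[[0.003,0,0],0]]' >/dev/null; f
python3 -m jog '[[[0.0005,0,0],0],[[0.001,0,0],0],[[0.0015,0,0],0],[[0.002,0,0],0]]' >/dev/null; f
```

```text
[0.0429 0.0011] -4.67
[0.0434 0.0011] -8.22
```

```bash
f(){ python3 -c "
from h import *
st=manip.read_state(); print(mag(tool()[0]),round(float(np.array(st['ft_force'])[:2]@E),2))"; }
python3 -m jog '[[[0.0005,0,0],0],[[0.001,0,0],0],[[0.0015,0,0],0],[[0.002,0,0],0]]' >/dev/null; f
python3 -m jog '[[[0.0005,0,0],0],[[0.001,0,0],0],[[0.0015,0,0],0],[[0.002,0,0],0]]' >/dev/null; f
python3 -c "
from h import *
w=manip.snapshot('wrist');  save(w,'w19.png')
for x in caps(w,lo=.06,hi=.085)[:9]: print('cap',mag(x[0]),x[0],x[2])"
```

```text
[0.0451 0.0011] -8.54
[0.0468 0.0011] -8.44
cap [0.1361 0.007 ] [ 0.5697 -0.1426  0.0694] 1182
cap [ 0.1362 -0.0063] [ 0.5825 -0.1465  0.0693] 732
cap [0.1059 0.0071] [ 0.5607 -0.1714  0.0692] 1005
cap [ 0.1057 -0.0064] [ 0.5735 -0.1756  0.0691] 633
cap [ 0.0744 -0.0031] [ 0.561  -0.2045  0.0694] 1329
cap [0.0464 0.0007] [ 0.5491 -0.2301  0.0686] 1951
cap [0.0497 0.0162] [ 0.5353 -0.2224  0.0735] 242
cap [ 0.0502 -0.0148] [ 0.565  -0.2311  0.0734] 239
```

View pics/w19.png

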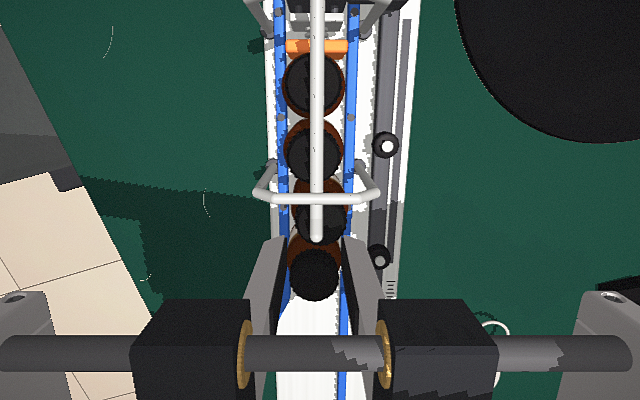

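Lead bottle is on the head (315,47) and pressing it back. Continue.

```bash
f(){ python3 -c "
from h import *
st=manip.read_state(); print(mag(tool()[0]),round(float(np.array(st['ft_force'])[:2]@E),2))"; }
python3 -m jog '[[[0.0005,0,0],0],[[0.001,0,0],0],[[0.0015,0,0],0],[[0.002,0,0],0]]' >/dev/null; f
python3 -m jog '[[[0.0005,0,0],0],[[0.001,0,0],0],[[0.0015,0,0],0],[[0.002,0,0],0]]' >/dev/null; f
python3 -m jog '[[[0.0005,0,0],0],[[0.001,0,0],0]]' >/dev/null; f
```

```text
[0.0485 0.0011] -8.61
[0.0503 0.0011] -8.69
[0.0511 0.0011] -11.17
```

```bash
f(){ python3 -c "
from h import *
st=manip.read_state(); print(mag(tool()[0]),round(float(np.array(st['ft_force'])[:2]@E),2))"; }
python3 -m jog '[[[0.0003,0,0],0],[[0.0006,0,0],0],[[0.001,0,0],0]]' >/dev/null; f
python3 -c "
from h import *
w=manip.snapshot('wrist');  save(w,'w20.png',(240,180,440,320),4)
for x in caps(w,lo=.06,hi=.085)[:9]: print('cap',mag(x[0]),x[0],x[2])"
```

```text
[0.0519 0.0011] -10.1
cap [0.1411 0.0069] [ 0.5713 -0.1378  0.0694] 1183
cap [ 0.1411 -0.0064] [ 0.584  -0.1418  0.0693] 738
cap [0.111 0.007] [ 0.5623 -0.1666  0.0692] 997
cap [ 0.1108 -0.0064] [ 0.575  -0.1707  0.0691] 641
cap [ 0.09   -0.0069] [ 0.5693 -0.1907  0.0667] 149
cap [0.0901 0.005 ] [ 0.558  -0.1871  0.069 ] 72
cap [0.0777 0.0057] [ 0.5536 -0.1987  0.0695] 323
cap [ 0.0771 -0.0083] [ 0.5668 -0.2035  0.0696] 570
cap [0.0514 0.0007] [ 0.5506 -0.2253  0.0687] 1942
```

View pics/w20.png

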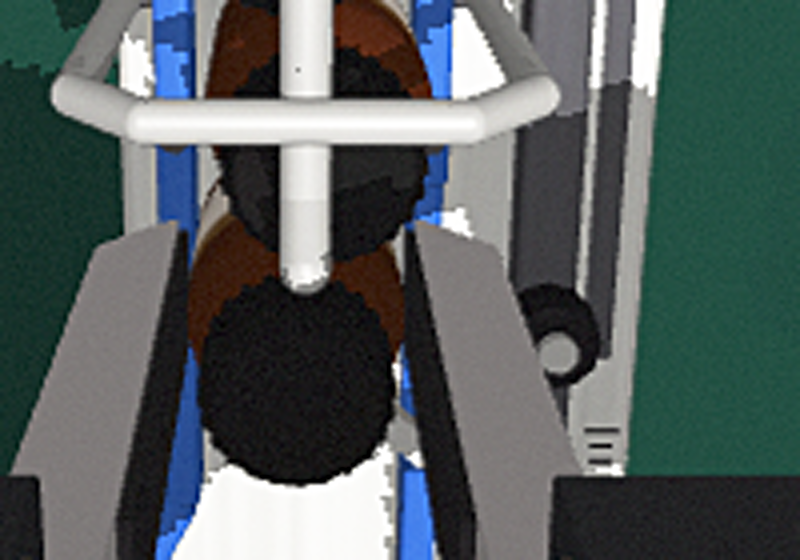

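The latch (400,425 in the crop) is still held aside by bottle 4. A bit further.

```bash
f(){ python3 -c "
from h import *
st=manip.read_state(); print(mag(tool()[0]),round(float(np.array(st['ft_force'])[:2]@E),2))"; }
python3 -m jog '[[[0.0003,0,0],0],[[0.0006,0,0],0],[[0.001,0,0],0]]' >/dev/null; f
python3 -c "
from h import *
w=manip.snapshot('wrist');  save(w,'w21.png',(240,180,440,320),4)
print([mag(x[0]) for x in caps(w,lo=.06,hi=.085)[:9]])"
```

```text
[0.0527 0.0011] -10.99
[array([0.142, 0.007]), array([ 0.1419, -0.0064]), array([0.1118, 0.007 ]), array([ 0.1117, -0.0064]), array([ 0.0908, -0.0072]), array([0.0899, 0.0047]), array([0.0779, 0.0057]), array([ 0.0773, -0.0081]), array([0.0523, 0.0007])]
```

View pics/w21.png

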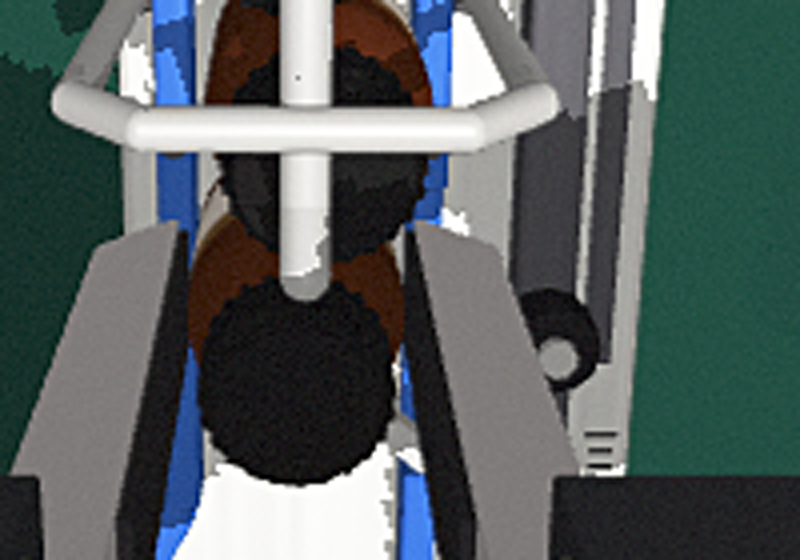

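```bash
f(){ python3 -c "
from h import *
st=manip.read_state(); print(mag(tool()[0]),round(float(np.array(st['ft_force'])[:2]@E),2))"; }
python3 -m jog '[[[0.0003,0,0],0],[[0.0006,0,0],0],[[0.001,0,0],0]]' >/dev/null; f
python3 -c "
from h import *
w=manip.snapshot('wrist');  save(w,'w22.png',(240,180,440,320),4)
print([mag(x[0]) for x in caps(w,lo=.06,hi=.085)[:9]])"
```

```text
[0.0536 0.0011] -11.7
[array([0.1428, 0.007 ]), array([ 0.1428, -0.0064]), array([0.1126, 0.007 ]), array([ 0.1125, -0.0064]), array([0.0903, 0.0048]), array([ 0.0911, -0.0074]), array([0.0783, 0.0056]), array([ 0.0777, -0.0081]), array([0.0564, 0.0161])]
```

View pics/w22.png

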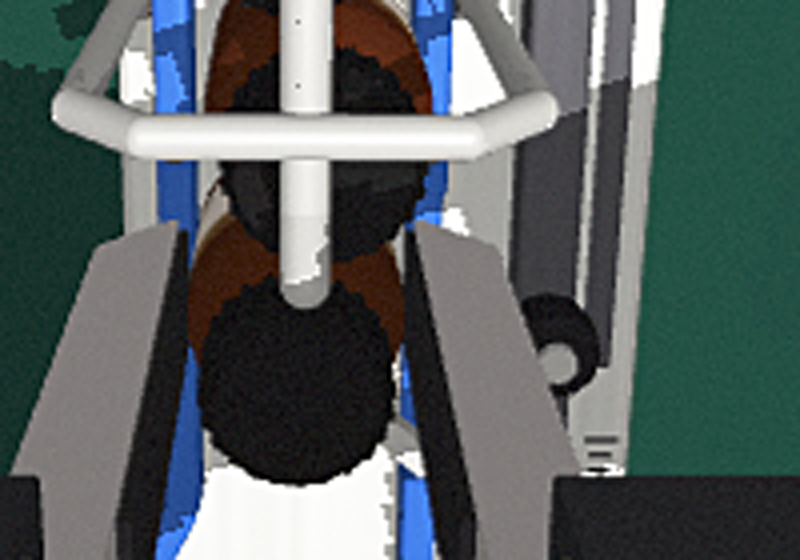

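```bash
f(){ python3 -c "
from h import *
st=manip.read_state(); print(mag(tool()[0]),round(float(np.array(st['ft_force'])[:2]@E),2))"; }
python3 -m jog '[[[0.0003,0,0],0],[[0.0006,0,0],0],[[0.0006,0,0],0]]' >/dev/null; f
python3 -m jog '[[[0.0003,0,0],0],[[0.0006,0,0],0],[[0.0006,0,0],0]]' >/dev/null; f
python3 -c "
from h import *
w=manip.snapshot('wrist');  save(w,'w23.png',(240,180,440,320),4)
print([mag(x[0]) for x in caps(w,lo=.06,hi=.085)[:9]])"
```

```text
[0.0541 0.0011] -10.97
[0.0546 0.0011] -10.38
[array([0.1439, 0.0069]), array([ 0.1439, -0.0063]), array([0.1138, 0.007 ]), array([ 0.1136, -0.0065]), array([0.0906, 0.0051]), array([ 0.0914, -0.0075]), array([0.0787, 0.0055]), array([ 0.0779, -0.0078]), array([0.0539, 0.0007])]
```

View pics/w23.png

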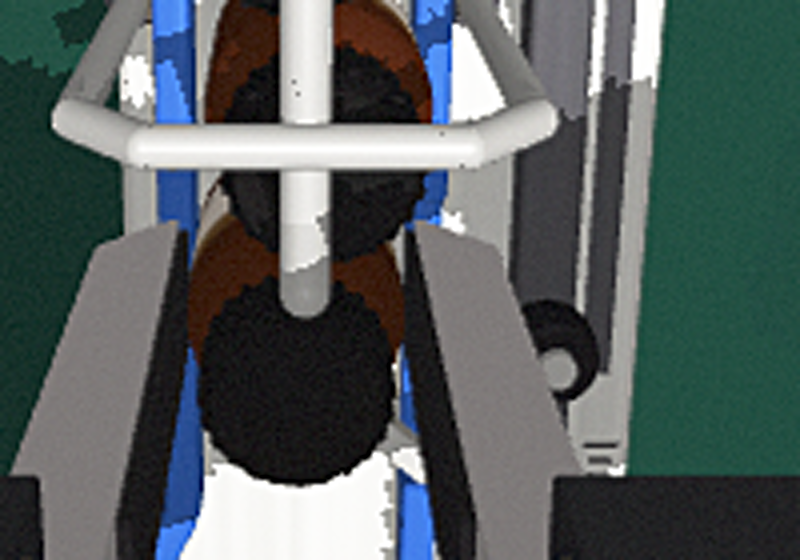

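```bash
f(){ python3 -c "
from h import *
st=manip.read_state(); print(mag(tool()[0]),round(float(np.array(st['ft_force'])[:2]@E),2))"; }
python3 -m jog '[[[0.0003,0,0],0],[[0.0006,0,0],0],[[0.0006,0,0],0]]' >/dev/null; f
python3 -c "
from h import *
w=manip.snapshot('wrist');  save(w,'w24.png',(240,180,440,320),4)
s=manip.snapshot('side');  save(s,'d24.png',(290,160,370,230),8)
print([mag(x[0]) for x in caps(w,lo=.06,hi=.085)[:9]])"
```

```text
[0.0549 0.0011] -12.0
[array([0.144, 0.007]), array([ 0.1441, -0.0064]), array([0.114, 0.007]), array([ 0.1138, -0.0064]), array([ 0.0916, -0.0075]), array([0.0909, 0.0051]), array([0.0788, 0.0055]), array([ 0.0781, -0.0079]), array([0.0542, 0.0007])]
```

View pics/w24.png

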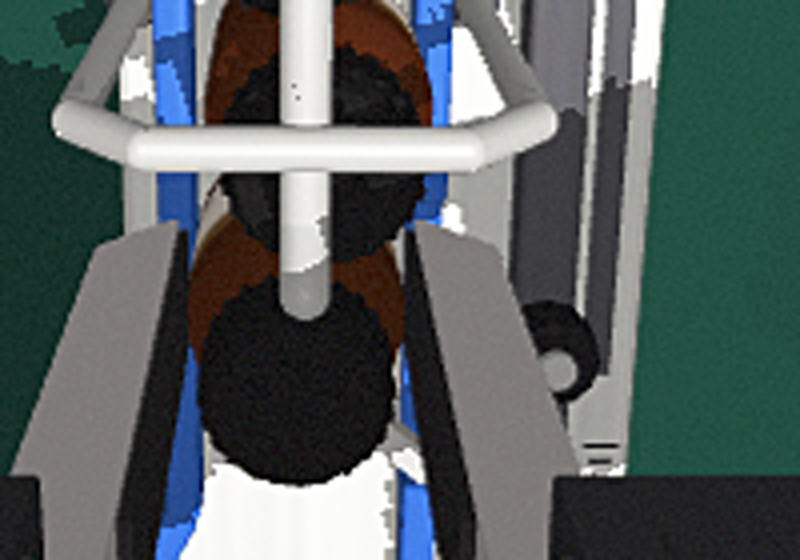

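View pics/d24.png

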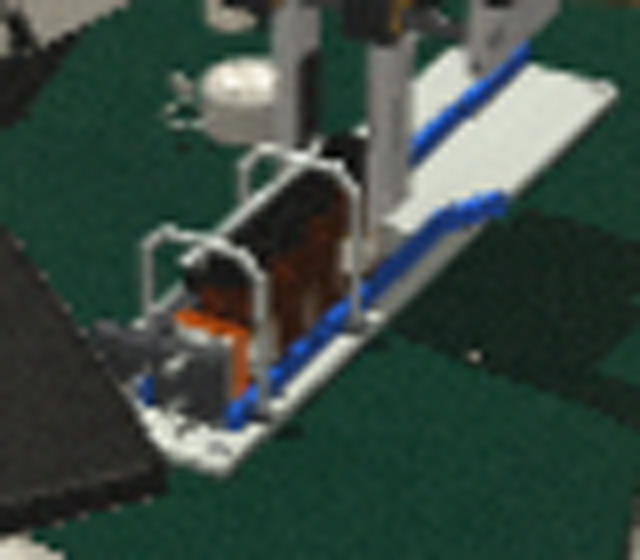

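```bash
f(){ python3 -c "
from h import *
st=manip.read_state(); print(mag(tool()[0]),round(float(np.array(st['ft_force'])[:2]@E),2))"; }
python3 -m jog '[[[0.0003,0,0],0],[[0.0005,0,0],0],[[0.0005,0,0],0]]' >/dev/null; f
python3 -m jog '[[[0.0003,0,0],0],[[0.0005,0,0],0],[[0.0005,0,0],0]]' >/dev/null; f
python3 -c "
from h import *
w=manip.snapshot('wrist')
print([mag(x[0]) for x in caps(w,lo=.06,hi=.085)[:9]])"
```

```text
[0.0549 0.0011] -13.24
[0.055  0.0011] -13.42
[array([0.1442, 0.0069]), array([ 0.1441, -0.0064]), array([0.114, 0.007]), array([ 0.1139, -0.0064]), array([0.0907, 0.0052]), array([ 0.0915, -0.0076]), array([0.0789, 0.0055]), array([ 0.078 , -0.0078]), array([0.0543, 0.0007])]
```

The head is solid: 1.6 mm commanded gave only 0.1 mm of motion and the force rose. Ease back ~4.5 mm.

```bash
f(){ python3 -c "
from h import *
st=manip.read_state(); print(mag(tool()[0]),round(float(np.array(st['ft_force'])[:2]@E),2))"; }
python3 -m jog '[[[-0.0007,0,0],0],[[-0.0014,0,0],0],[[-0.002,0,0],0],[[-0.0028,0,0],0],[[-0.0035,0,0],0],[[-0.004,0,0],0],[[-0.0045,0,0],0],[[-0.0045,0,0],0]]' >/dev/null; f
python3 -m jog '[[[-0.0005,0,0],0],[[-0.001,0,0],0],[[-0.0015,0,0],0],[[-0.002,0,0],0],[[-0.002,0,0],0]]' >/dev/null; f
python3 -c "
from h import *
w=manip.snapshot('wrist');  save(w,'w25.png',(240,180,440,320),4)
print([mag(x[0]) for x in caps(w,lo=.06,hi=.085)[:9]])"
```

```text
[0.0546 0.0011] -5.76
[0.0535 0.0009] -3.07
[array([0.1429, 0.007 ]), array([ 0.143 , -0.0064]), array([0.1128, 0.007 ]), array([ 0.1128, -0.0063]), array([ 0.0909, -0.0072]), array([0.0906, 0.0051]), array([0.0785, 0.0055]), array([ 0.0778, -0.0081]), array([0.0561, 0.0161])]
```

View pics/w25.png

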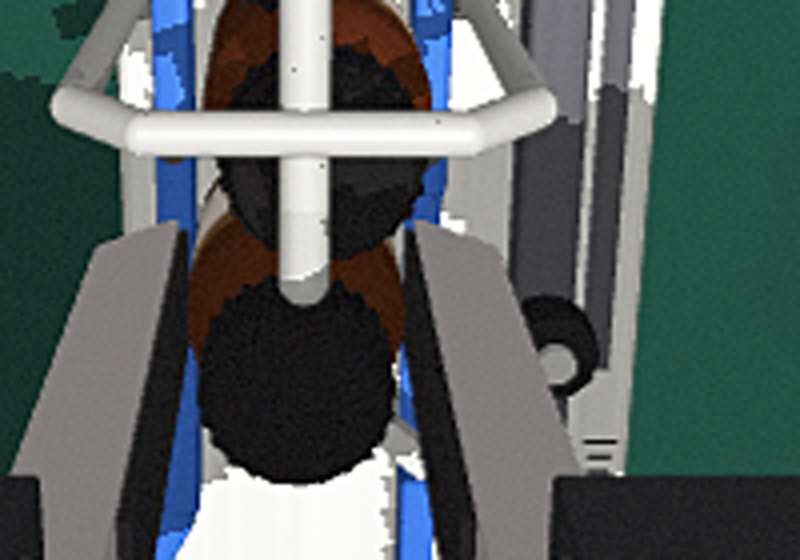

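```bash
f(){ python3 -c "
from h import *
st=manip.read_state(); print(mag(tool()[0]),round(float(np.array(st['ft_force'])[:2]@E),2))"; }
python3 -m jog '[[[-0.0005,0,0],0],[[-0.001,0,0],0],[[-0.0015,0,0],0],[[-0.002,0,0],0],[[-0.002,0,0],0]]' >/dev/null; f
python3 -m jog '[[[-0.0005,0,0],0],[[-0.001,0,0],0],[[-0.0015,0,0],0],[[-0.002,0,0],0],[[-0.002,0,0],0]]' >/dev/null; f
python3 -c "
from h import *
w=manip.snapshot('wrist');  save(w,'w26.png',(240,180,440,320),4)
print([mag(x[0]) for x in caps(w,lo=.06,hi=.085)[:9]])"
```

```text
[0.0518 0.0008] -3.24
[0.05   0.0008] -3.08
[array([0.1395, 0.0072]), array([ 0.1393, -0.0064]), array([0.1093, 0.0072]), array([ 0.1094, -0.0064]), array([ 0.089, -0.006]), array([0.0771, 0.0058]), array([ 0.0764, -0.0082]), array([0.0495, 0.0004]), array([0.0526, 0.0159])]
```

View pics/w26.png

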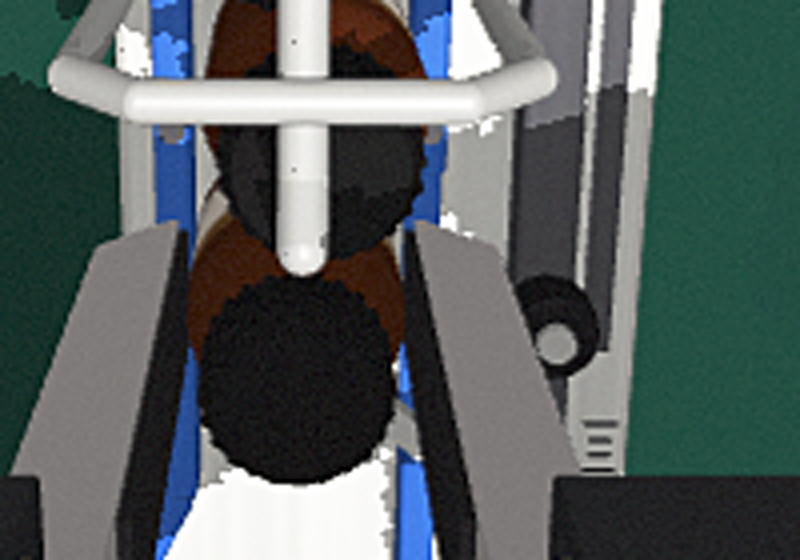

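```bash
f(){ python3 -c "
from h import *
st=manip.read_state(); print(mag(tool()[0]),round(float(np.array(st['ft_force'])[:2]@E),2))"; }
python3 -m jog '[[[-0.0005,0,0],0],[[-0.001,0,0],0],[[-0.0015,0,0],0],[[-0.0015,0,0],0]]' >/dev/null; f
python3 -m jog '[[[-0.0005,0,0],0],[[-0.001,0,0],0],[[-0.001,0,0],0]]' >/dev/null; f
python3 -c "
from h import *
w=manip.snapshot('wrist')
print([mag(x[0]) for x in caps(w,lo=.06,hi=.085)[:9]])"
```

```text
[0.0487 0.0008] -2.09
[0.0478 0.0008] -1.64
[array([0.1374, 0.0071]), array([ 0.1372, -0.0064]), array([0.1071, 0.0072]), array([ 0.1072, -0.0064]), array([0.0759, 0.0058]), array([ 0.0752, -0.0081]), array([0.0473, 0.0003]), array([0.0504, 0.0159]), array([ 0.0511, -0.0151])]
```

```bash
f(){ python3 -c "
from h import *
st=manip.read_state(); print(mag(tool()[0]),round(float(np.array(st['ft_force'])[:2]@E),2))"; }
python3 -m jog '[[[-0.0005,0,0],0],[[-0.001,0,0],0],[[-0.001,0,0],0]]' >/dev/null; f
python3 -m jog '[[[-0.0005,0,0],0],[[-0.001,0,0],0],[[-0.001,0,0],0]]' >/dev/null; f
python3 -c "
from h import *
w=manip.snapshot('wrist');  save(w,'w27.png',(240,180,440,320),4)
print([mag(x[0]) for x in caps(w,lo=.06,hi=.085)[:9]])"
```

```text
[0.0471 0.0008] -1.45
[0.0468 0.0008] 0.11
[array([0.1365, 0.0072]), array([ 0.1363, -0.0064]), array([0.1063, 0.0072]), array([ 0.1063, -0.0064]), array([ 0.0747, -0.003 ]), array([0.0463, 0.0003]), array([0.0492, 0.0158]), array([ 0.0499, -0.0151])]
```

View pics/w27.png

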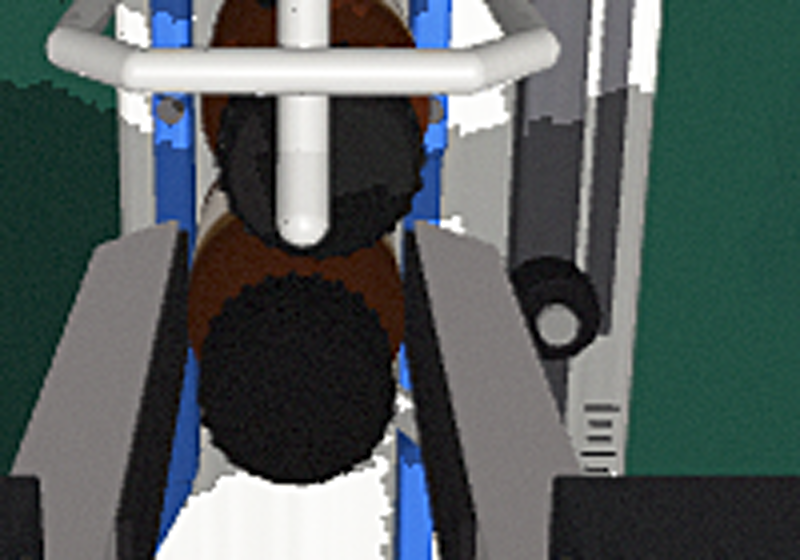

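Retreat stalls and the force turns positive: the latch holds. Release and rise.

```bash
python3 -m jog '[[[0,0,0],0],[[0,0,0],0],[[0,0,0],0],[[0,0,0],0],[[0,0,0],0],[[0,0,0],0]]' 45 && python3 -c "
from h import *
w=manip.snapshot('wrist'); save(w,'w28.png')
print([mag(x[0]) for x in caps(w,lo=.06,hi=.085)[:9]])"
```

```text
time_s: 31.18
ee_pos: [0.5485, -0.231, 0.039]
tcp_rot: [0.805, 0.593, -0.0, -0.0]
ft_force: [0.5, 0.9, 1.3]
gripper_width: 0.0425
[array([0.1648, 0.025 ]), array([ 0.1648, -0.0255]), array([0.122 , 0.0071]), array([ 0.1362, -0.0063]), array([ 0.106 , -0.0062]), array([ 0.0746, -0.0026]), array([0.0461, 0.0008]), array([0.0475, 0.022 ]), array([ 0.0481, -0.0208])]
```

View pics/w28.png

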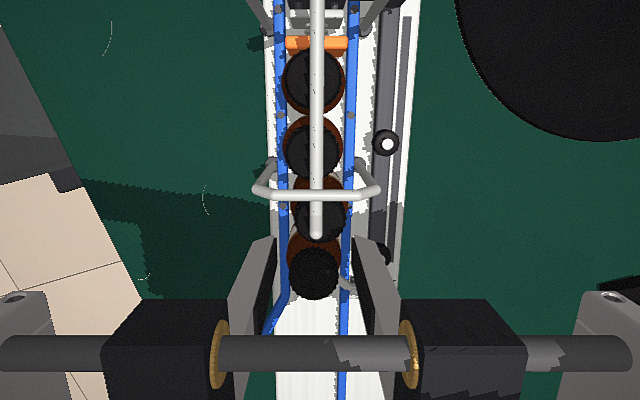

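Row stayed in place, upright. Rise, then back off for a look at the latch.

```bash
python3 -m jog '[[[0,0,-0.02],0],[[0,0,-0.05],0],[[0,0,-0.08],0],[[0,0,-0.11],0],[[-0.03,0,-0.13],0],[[-0.06,0,-0.14],0],[[-0.08,0,-0.14],0],[[-0.08,0,-0.14],0]]' && python3 -c "
from h import *
w=manip.snapshot('wrist'); save(w,'w29.png',(270,0,430,200),4)
s=manip.snapshot('side'); save(s,'d29.png',(290,150,380,230),8)
print([mag(x[0]) for x in caps(w,lo=.06,hi=.085)[:9]])"
```

```text
time_s: 31.9
ee_pos: [0.5242, -0.3116, 0.1808]
tcp_rot: [0.806, 0.592, -0.0, 0.002]
ft_force: [-0.2, 0.2, -0.7]
gripper_width: 0.0424
[array([0.105 , 0.0073]), array([ 0.1045, -0.0063]), array([ 0.0736, -0.2271]), array([ 0.073 , -0.0023]), array([0.0434, 0.0008])]
```

View pics/w29.png

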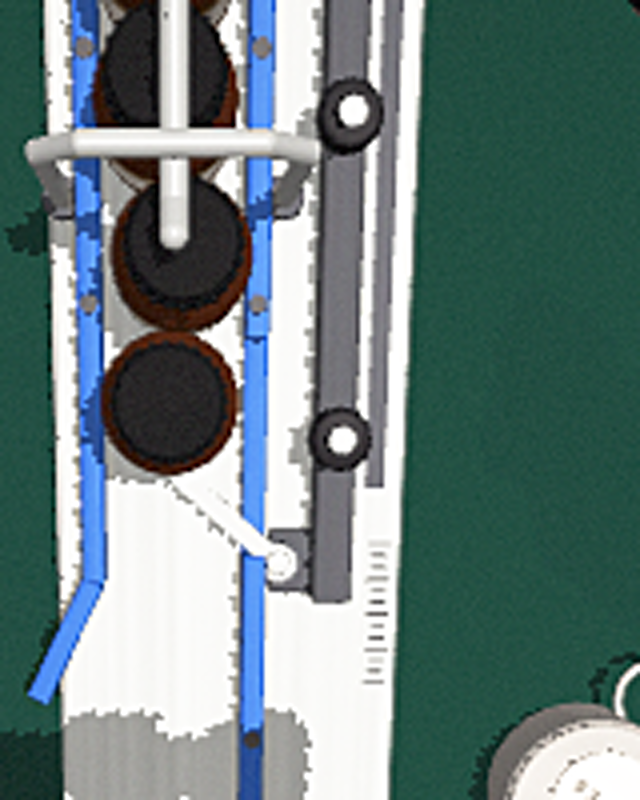

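View pics/d29.png

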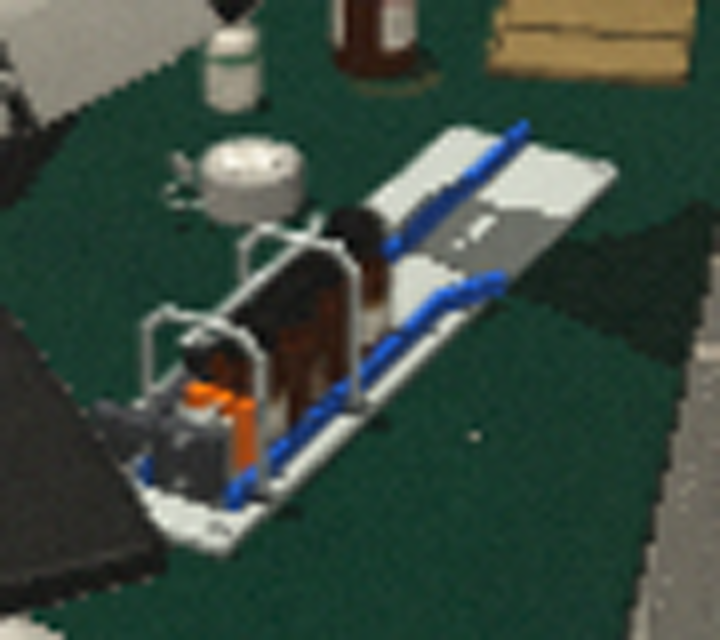

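```bash
python3 -c "
from h import *
w=manip.snapshot('wrist')
a=mag(onz(w,270+281/4,562/4,.016));b=mag(onz(w,270+170/4,482/4,.016));print(a,b,np.degrees(np.arctan2(*(b-a)[::-1])))
" ; python3 -m jog '[[[0,0,0],0],[[0,0,0],0],[[0,0,0],0],[[0,0,0],0]]' ; python3 - <<'E'
from h import *
w=manip.snapshot('wrist'); print([mag(x[0]) for x in caps(w,lo=.06,hi=.085)[:9]])
s=manip.snapshot('scene'); d=manip.snapshot('side')
for p in (s,d):
  for q in ("dropper_white","stain_w","tally_counter","coverslip_box","pen_blue"):
    for r in manip.landmark_of(q,p)[:1]: print(q,np.round(onz(p,*r["at"],0),3),round(r["conf"],2))
E
```

```text
[ 0.0094 -0.0261] [0.0288 0.0016] 54.99410001016413
time_s: 32.38
ee_pos: [0.5253, -0.3069, 0.1793]
tcp_rot: [0.805, 0.594, -0.0, -0.0]
ft_force: [-0.7, 0.2, 1.0]
gripper_width: 0.0425
[array([0.1051, 0.0071]), array([ 0.077 , -0.2263]), array([ 0.1047, -0.0062]), array([ 0.0729, -0.0024]), array([0.0436, 0.001 ])]
dropper_white [ 0.646 -0.466  0.   ] 0.58
stain_w [ 0.584 -0.526  0.   ] 0.51
tally_counter [ 0.633 -0.363  0.   ] 0.59
coverslip_box [0.564 0.364 0.   ] 0.72
pen_blue [0.474 0.418 0.   ] 0.42
dropper_white [ 0.658 -0.494  0.   ] 0.53
stain_w [ 0.592 -0.519  0.   ] 0.55
tally_counter [ 0.636 -0.361  0.   ] 0.42
coverslip_box [0.564 0.359 0.   ] 0.76
pen_blue [0.475 0.417 0.   ] 0.61
```

```bash
python3 -c "
from workcell import manip
print(manip.sign_off())"
```

```text
the job is handed in; nothing more can be done
None
```

The magazine is charged: all four bottles stand in the lane and the latch is shut behind the fourth. I handed the job in at about 32 s; no verdict is reported.

**What I did:**
- I nudged the lead bottle against the fence, then set bottle 4 down behind the row.
- At the first push, bottles 2 and 3 buckled about 4 mm off the fence. I let go and straightened them before pushing on.
- I pushed the row, holding bottle 4, until the head came up solid. The push at the wrist was then about 13 N, of which roughly 4 N was drag that was there before the head was touched.
- I eased back until the row rested on the latch, then opened the gripper and rose clear.

**Last checks:**
- **Row:** nothing fell, and the row did not move after release. Bottle 4 measures about 43.5 mm past the mouth, within about 1 mm of the centre line. Bottle 3 reads −2.4 mm; the fence limits it to −1.5 mm, so that reading is about 1 mm off.
- **Spring head:** pressed back by about 4 mm, judged from the bottle positions before and after. I did not read the joint itself.
- **Latch:** measured at about 55° to the lane. I estimated 46–50° closed in the first picture, and held aside it would be far smaller, so it is shut, but this was a rough measurement.
- **Other things on the bench:** all five are within the network's scatter of about 15 mm.

One disagreement: close to the bench, the wrist camera and the arm's own position both put bottle 4 about 3 mm further along than the view from above. I relied on the force and the stalled motion to tell when the head was solid and when the latch held.

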